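# Pack the water-filter column

## Task

Load the steel filter column: put the tall white cartridge in first, then the short one on top of it. Then take the wooden tamper from its sloping rest, stand it upright on its foot on the open worktop, let go, and take it again from straight above by its knob; with it ram both cartridges down the column firmly until the seal plate under them hits the bottom. Finally stand the tamper upright on the worktop again, let go, and leave the spice jar, the salt shaker and the steel cup where they are.

Things in the scene. Friction and masses are not known exactly. Their poses are not given: they have to be found in the camera images.
- filter_column: Upright open stainless tube fixed to the worktop; origin on its axis at worktop level, z up. Mouth (rim) at 140 mm, bore 46 mm, outside 53 mm (59 mm at the flared lip), foot flange 80 mm across and 13 mm high, a short outlet stub low on the side facing -x. Inside, the seal plate slides.
- seal_plate (a joint): Flat grey plate, 43 mm across, sliding down inside the column: how far (m) it is below its top position. At value q its upper face is 75 mm - q above the worktop. It drags with about 6 N and stays where left (a cartridge falling on it nudges it a few mm at most); starts part-way, stops dead at 0.050 (bottom). Press with about 15 N there.
- tall_cartridge: White plastic cylinder, 42 mm diameter, 34 mm high, two thin grey bands, 60 g, standing on its end; origin at the centre of its underside, z up its axis (both ends alike). The spice jar stands about 75 mm beside it, centre to centre.
- short_cartridge: As the tall one but 22 mm high, 42 mm diameter, 60 g; origin at the centre of its underside, z up its axis. The salt shaker stands about 75 mm beside it, centre to centre.
- tamper: Wooden tamper 130 mm long, 140 g: flat round foot 38 mm across, 14 mm thick; shaft 14 mm across from 14 to 106 mm up; cylindrical knob 24 mm across from 106 to 130 mm. Origin at the centre of the foot's underside, z along the shaft to the knob. Starts leaning in its rest at 45 degrees, foot low, on the rest's wire 52 mm up the shaft; above that it is free to grasp. Stands stably.
- tamper_rest: Wooden board 105 x 48 x 6 mm fixed to the worktop, with an 8 mm lip at its -x end and a steel wire fork (two 6 mm uprights 26 mm apart, 69 mm high, with a crossbar) at its middle; origin at the centre of its underside; its x axis points along the board from the tamper's foot to its knob. The stove's right side wall (136 mm high) is at y = -0.106, from x = 0.50 backwards.
- spice_jar: Bystander: spice jar, 44 mm diameter, 106 mm high, with a yellow cap, standing beside the tall cartridge; origin at the centre of its underside.
- shaker: Bystander: salt shaker, 44 mm diameter, 90 mm high, standing beside the short cartridge; origin at the centre of its underside.
- steel_cup: Bystander: upside-down steel tumbler, 79 mm diameter at the bottom, 103 mm high, standing to the left (+y) of the column; origin at the centre of its underside.
Things that resemble listed ones, but are neither listed nor needed, are in the scene too. Leave any yellow look-alike of the short_cartridge alone.

How it is judged (in metres and radians):
On the way, in this order (a step that is already met when the one before it is completed fails the run):
1. the tall cartridge has been let go with its underside in the column's mouth or below (horizontal distance between tall_cartridge and filter_column below 0.012 m and height (world z) of tall_cartridge below 0.138 m and contact force between the fingers and tall_cartridge below 0.1 N), for 0.2 s.
2. the short cartridge has been let go above the tall one with its underside in the column's mouth or below (horizontal distance between short_cartridge and filter_column below 0.012 m and height (world z) of short_cartridge between 0.075 and 0.138 m and contact force between the fingers and short_cartridge below 0.1 N), for 0.2 s.
3. the tamper stands upright on the worktop, let go, the seal plate not yet rammed (angle between tamper's own z axis and vertical below 0.1 rad and height (world z) of tamper below 0.004 m and contact force between the fingers and tamper below 0.1 N and value of joint seal_plate below 0.04 m), for 0.2 s.
4. the tamper presses the stack with more than 10 N with the seal plate within 2 mm of the bottom (value of joint seal_plate above 0.048 m and contact force between tamper and short_cartridge above 10 N), for 0.05 s.
At the end, for the whole second after the job is handed in: The seal plate is within 3 mm of the bottom with the tall cartridge flat on it (its underside below 31 mm) and the short one flat on that (its underside 54 to 66 mm up), both within 6 mm of the column's axis; the tamper stands upright (within 0.1 rad) at rest on the worktop, let go (value of joint seal_plate above 0.047 m and horizontal distance between each of tall_cartridge, short_cartridge and filter_column below 0.006 m and height (world z) of tall_cartridge below 0.031 m and height (world z) of short_cartridge between 0.054 and 0.066 m and angle between tamper's own z axis and vertical below 0.1 rad and height (world z) of tamper below 0.004 m and linear speed of tamper below 0.02 m/s); the robot touches nothing.
It fails at once if the spice jar is moved more than 20 mm or tipped (distance of spice_jar from where it was at the start of the episode above 0.02 m or angle between spice_jar's own z axis and vertical above 0.3 rad).
It fails at once if the salt shaker is moved more than 20 mm or tipped (distance of shaker from where it was at the start of the episode above 0.02 m or angle between shaker's own z axis and vertical above 0.3 rad).
It fails at once if the steel cup is moved more than 20 mm or tipped (distance of steel_cup from where it was at the start of the episode above 0.02 m or angle between steel_cup's own z axis and vertical above 0.3 rad).
It also fails if it takes over 72 s, if anything falls off the work surface, if the arm or the gripper's body presses on something with over 40 N, if the wrist force passes 120 N, or if a joint passes its speed limit or range.

## Robot

A 6-joint arm with a two-finger parallel gripper is mounted at the origin on a cart in front of the work surface, level with it; the furniture and walls round the work are solid. World frame = base frame: x ahead of the robot, y to its left, z up, the work surface at z = 0. Lengths are in m, angles in degrees, forces in N, time in s.
With the tool pointing down it reaches from about 0.4 to 0.825 m from the base axis. Payload 7 kg.
Tool frame: the origin (TCP) lies at the very end of the fingers, on their centre line; the grasp point (between the pads) lies 19 mm behind it; x points along the fingers, y is the direction in which the jaws open and shut, and the axes are right-handed (so a half turn about x gives the same grasp; the last joint's range is limited). The gripper opens to 88 mm and grips with 3 to 60 N. Pads are 19 mm wide; open, the fingers measure 130 mm over their backs; the gripper's body (78 mm by 193 mm) begins 47 mm behind the grasp point.
Start: joints at [-50.586, 20.546, 0.682, 0, -70.136, -16.507], TCP at [0.263, -0.622, 0.205] pointing down, gripper open.
Joint ranges: [-176.03, 176.03], [-82.01, 121.73], [-58.28, 71.71], [-173.87, 95.51], [-174.79, -0.11], [-173.66, 173.66]. Speed limits (degrees/s): [136.94, 136.94, 172.46, 180, 180, 180].

## Interface

Orientations are given as [roll, pitch, yaw] about the fixed x, y, z axes, in that order (R = Rz(yaw) Ry(pitch) Rx(roll)).
In Python, from plant import * gives the robot as it stands. The module is installed in compiled form; this text tells all that it offers.
- The arm moves only by the shell command python3 -m creep 'ROWS' [FORCE]. ROWS is a JSON object of lists of equal length, an entry for each row: "jaw": the closure, from -1 (fully open) to 1 (shut); "translation": the shift along the tool's x, y, z in m, a list of three; "roll": the turn about the tool's x in rad. A call has exactly 10 rows; each row shifts and turns the commanded pose from where the row before left it, along the tool's axes as they then stand; what a row does not reach is not made up. A row lasts 1/10 s, in which the tool goes at most 50 mm and 8.59 degrees, less where a joint would pass 70% of its speed; a pose out of reach is approached as far as the arm can. A call with a gripper value outside its range is refused whole. The fingers move at their own pace and stop on an object; FORCE is the grip in N (left out, the last holds). Time passes only in rows, so rows that do not move let the fingers close, or fill a call up. It gives the time, the measured TCP pose, the force and the opening at its end, in the units of the state.
- get_state(): the state, without advancing time (a new reading comes with each control period).
- capture(name): name is "scene" or "top" or "wrist"; returns a dict with "image" (480x640x3 uint8, red, green, blue), "fovy" (degrees; the focal length in pixels is half the picture's height over the tangent of half this angle, whatever the lens; pixels are square), "cx", "cy" (the principal point, pixels), "D" ([k1, k2, p1, p2, k3] as OpenCV has them; the pictures are not rectified), "pose" (4x4, takes a point from camera to world coordinates); the wrist camera has in their place "tool_from_camera" (4x4, takes a point from camera to tool coordinates, whose origin is the TCP and whose axes are the tool frame's). Camera axes: x right, y up, looking along -z (the intrinsics and any distortion apply to the point x, -y, -z); pixel columns grow to the right and rows downward; lengths in m; the calibration is good to about 2 mm. A picture is of the moment at which its call begins: read the wrist's pose just before it. There is no depth.
- close_job(): hands the job in, once; it reports no verdict.
The state is a dict: "time_s": time; "joints": joint angles; "qd": joint speeds; "joint_torque": joint torques, N m; "tcp_pos": TCP position; "eef_rot": TCP orientation; "contact_force": force on the tool from outside, world axes, zero at the start; "moment": the same for the moment, N m; "gripper_width": finger opening in m.
Only numpy, scipy, OpenCV 4.12 (cv2) and the standard library are available. Lean on these libraries where they do the work, as an engineer would, in place of code of your own. Each camera call takes 0.05 s, during which the arm holds its last target.

## Working session

There is one attempt and no reset: what is moved stays moved. The work goes in short steps, Python scripts to look and compute and a shell command to move; the robot and the scene stay as the last step left them, time stands still between calls to the robot, and variables do not carry over. Pictures are saved under pics/ and viewed, and the job is handed in when it is done.

```bash
mkdir -p pics; ls
cat > h.py <<'E'
import numpy as np,cv2
from plant import *
def save(name,fn):
    s=get_state(); c=capture(name); cv2.imwrite('pics/'+fn,c['image'][:,:,::-1]); 
    import pickle; pickle.dump((s,c),open('pics/'+fn+'.pkl','wb')); return s,c
E
python3 - <<'E'
from h import *
print(get_state())
for n in ['scene','top','wrist']:
    s,c=save(n,n+'0.png'); print(n,{k:v for k,v in c.items() if k!='image'})
E
```

```text
pics
{'time_s': 0.0, 'joints': array([-5.05864106e+01,  2.05917175e+01,  6.32953086e-01, -2.07921839e-02,
       -7.01353369e+01, -1.65058286e+01]), 'qd': array([-0.02794147, -0.14898566,  0.02746105,  0.03083176, -0.10894397,
       -0.09509217]), 'joint_torque': array([ 7.48211664e-05, -5.82724750e+01,  2.93043673e+01,  6.99712202e+00,
        6.71414149e-03, -1.30416574e-04]), 'tcp_pos': array([ 0.26249837, -0.62128957,  0.20381118]), 'eef_rot': array([ 94.77332078,  89.90388949, 117.67400037]), 'contact_force': array([-0.42514549, -0.35688525, -0.02149733]), 'moment': array([0.02741162, 0.02710974, 0.01900015]), 'gripper_width': 0.08768848721768516}
scene {'fovy': 51.22767068913603, 'cx': 319.26006354804497, 'cy': 238.41386125704958, 'D': array([-0.00623464,  0.        ,  0.        ,  0.        ,  0.        ]), 'pose': array([[-0.68747655,  0.47754173, -0.5471105 , -0.13474451],
       [-0.726118  , -0.46378505,  0.50759834,  0.5031546 ],
       [-0.01134228,  0.74622874,  0.66559299,  0.88673506],
       [ 0.        ,  0.        ,  0.        ,  1.        ]])}
top {'fovy': 46.482
[... 213 characters left out ...]
  [-0.99970543, -0.02318196,  0.00718631, -0.10595329],
       [ 0.0031223 ,  0.17079257,  0.98530206,  1.19793579],
       [ 0.        ,  0.        ,  0.        ,  1.        ]])}
wrist {'fovy': 66.2783547742623, 'cx': 313.10485127289843, 'cy': 240.85108056510344, 'D': array([0.00747102, 0.        , 0.        , 0.        , 0.        ]), 'tool_from_camera': array([[ 1.47939569e-04,  2.68963623e-01, -9.63150324e-01,
        -1.80446189e-01],
       [ 9.99999342e-01, -1.13546507e-03, -1.63483647e-04,
         1.04122768e-03],
       [-1.13759470e-03, -9.63149666e-01, -2.68963614e-01,
        -7.11314286e-02],
       [ 0.00000000e+00,  0.00000000e+00,  0.00000000e+00,
         1.00000000e+00]])}
```

View pics/scene0.png

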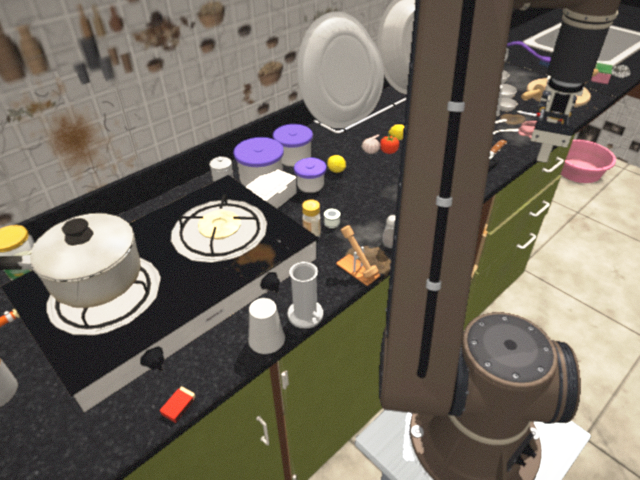

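View pics/top0.png

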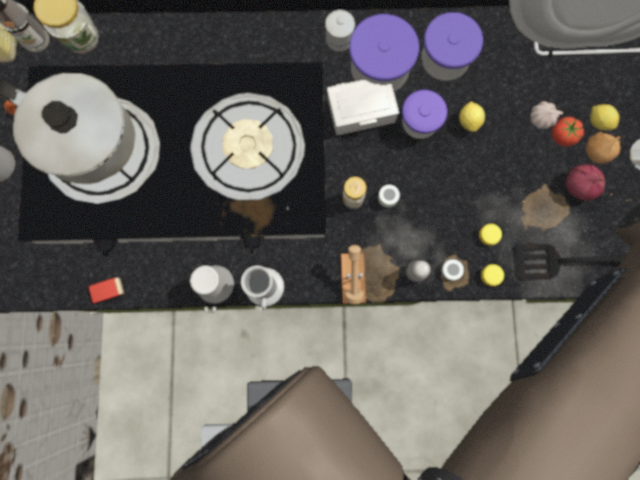

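View pics/wrist0.png

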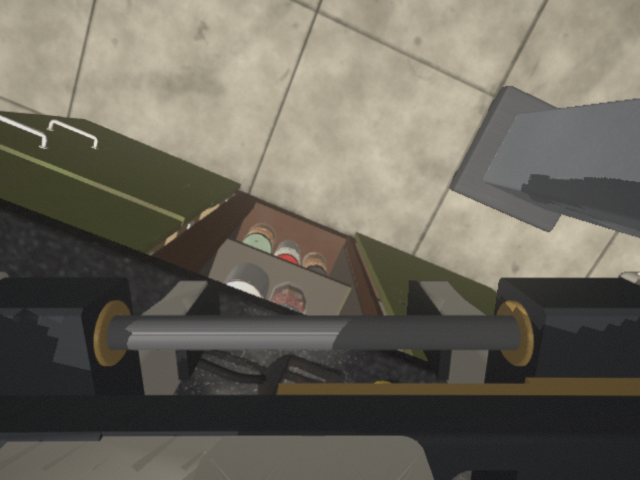

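The top view shows the tall cartridge near (389,195) beside the yellow-capped jar at (354,190). The short cartridge is near (453,270) beside the shaker at (418,270). The tamper rest is near (353,275), the column near (260,283) and the cup near (210,280). I'll zoom in to get finer pixel positions.

```bash
cat >> h.py <<'E'
def K(c):
    f=240/np.tan(np.radians(c['fovy']/2)); return np.array([[f,0,c['cx']],[0,f,c['cy']],[0,0,1]])
from scipy.spatial.transform import Rotation as R
def campose(s,c):
    if 'pose' in c: return c['pose']
    T=np.eye(4);T[:3,:3]=R.from_euler('xyz',s['eef_rot'],degrees=True).as_matrix();T[:3,3]=s['tcp_pos'];return T@c['tool_from_camera']
def ray(s,c,uv):
    n=cv2.undistortPoints(np.array([[uv]],float),K(c),c['D'])[0,0]
    P=campose(s,c); return P[:3,3],P[:3,:3]@np.array([n[0],-n[1],-1])
def onz(s,c,uv,z):
    o,d=ray(s,c,uv); return o+d*(z-o[2])/d[2]
def proj(s,c,X):
    P=campose(s,c); q=(np.atleast_2d(X)-P[:3,3])@P[:3,:3]; q=q*[1,-1,-1]
    return cv2.projectPoints(q,np.zeros(3),np.zeros(3),K(c),c['D'])[0][:,0]
def load(fn):
    import pickle; return pickle.load(open('pics/'+fn+'.pkl','rb'))
def zoom(fn,x0,y0,w,h,k,out):
    im=cv2.imread('pics/'+fn)[y0:y0+h,x0:x0+w]; cv2.imwrite('pics/'+out,cv2.resize(im,None,fx=k,fy=k,interpolation=cv2.INTER_CUBIC))
E
python3 - <<'E'
from h import *
zoom('top0.png',330,160,160,150,5,'z1.png')
zoom('top0.png',180,220,200,100,4,'z2.png')
zoom('scene0.png',230,190,180,170,4,'z3.png')
E
```

```text
(no output)
```

View pics/z1.png

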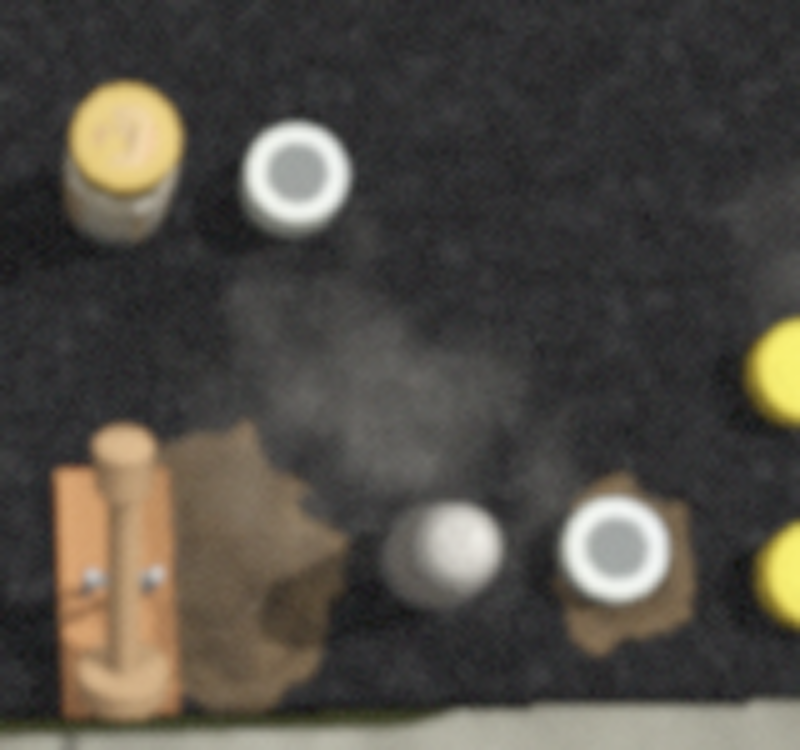

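View pics/z2.png

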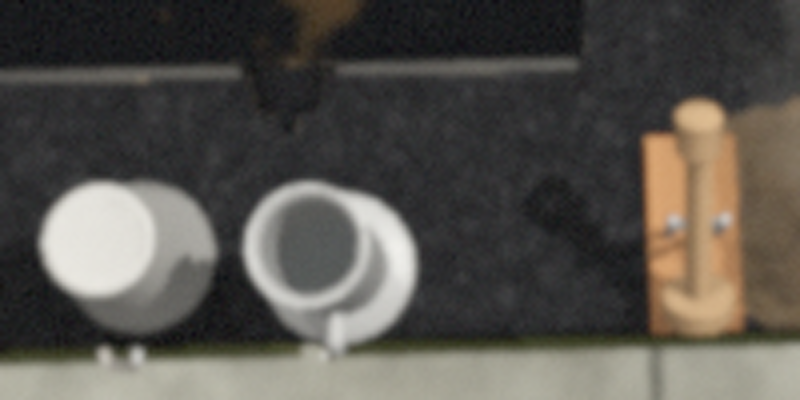

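View pics/z3.png

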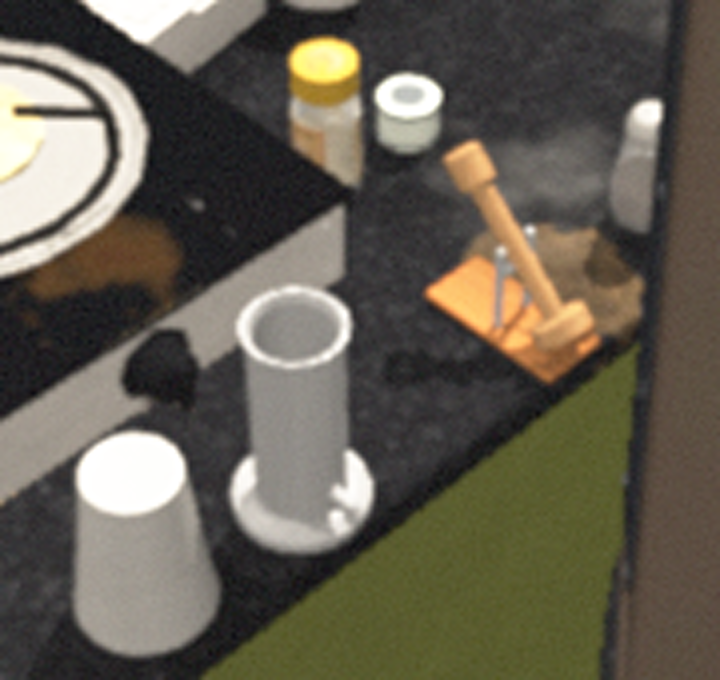

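Run:
```python
from h import *
s,c=load('top0.png')
def p1(x,y): return ((x+.5)/5-.5+330,(y+.5)/5-.5+160)
def p2(x,y): return ((x+.5)/4-.5+180,(y+.5)/4-.5+220)
def p3(x,y): return ((x+.5)/4-.5+230,(y+.5)/4-.5+190)
for n,p,z in [('tall',p1(297,172),.034),('short',p1(615,547),.022),('jar',p1(126,137),.106),('shaker top',p1(464,538),.09),('colrim',p2(306,245),.14),('colflange',p2(338,268),.013),('cuptop',p2(97,239),.103),
 ('knobtop',p1(125,443),.113),('knobtop2',p2(699,116),.113),('board corner',p1(55,470),.006),('bc',p1(178,465),.006),('bl',p1(65,715),.006),('br',p1(180,712),.006),('up1',p1(95,577),.069),('up2',p1(152,577),.069)]:
    print(n,np.round(p,1),np.round(onz(s,c,p,z),4))
s,c=load('scene0.png')
for n,p,z in [('tall',p3(408,97),.034),('jar',p3(324,62),.106),('colrim',p3(295,328),.14),('cuptop',p3(133,473),.103),('knobtop',p3(463,160),.117),('b1',p3(428,292),.006),('b2',p3(550,383),.006),('u1',p3(500,250),.069),('u2',p3(530,232),.069)]:
    print('S',n,np.round(p,1),np.round(onz(s,c,p,z),4))
```

```text
tall [389. 194.] [ 0.6176 -0.2412  0.034 ]
short [452.6 269. ] [ 0.4549 -0.3696  0.022 ]
jar [354.8 187. ] [ 0.6161 -0.1647  0.106 ]
shaker top [422.4 267.2] [ 0.4528 -0.2948  0.09  ]
colrim [256.1 280.9] [0.4289 0.0295 0.14  ]
colflange [264.1 286.6] [0.4278 0.0289 0.013 ]
cuptop [203.9 279.4] [0.4377 0.136  0.103 ]
knobtop [354.6 248.2] [ 0.4907 -0.16    0.113 ]
knobtop2 [354.4 248.6] [ 0.4899 -0.1596  0.113 ]
board corner [340.6 253.6] [ 0.4953 -0.1349  0.006 ]
bc [365.2 252.6] [ 0.4962 -0.1879  0.006 ]
bl [342.6 302.6] [ 0.3906 -0.1363  0.006 ]
br [365.6 302. ] [ 0.3907 -0.185   0.006 ]
up1 [348.6 275. ] [ 0.4427 -0.1483  0.069 ]
up2 [360. 275.] [ 0.4421 -0.1714  0.069 ]
S tall [331.6 213.9] [ 0.6153 -0.2398  0.034 ]
S jar [310.6 205.1] [ 0.6142 -0.1636  0.106 ]
S colrim [303.4 271.6] [0.4265 0.0291 0.14  ]
S cuptop [262.9 307.9] [0.4351 0.1343 0.103 ]
S knobtop [345.4 229.6] [ 0.4777 -0.1494  0.117 ]
S b1 [336.6 262.6] [ 0.4927 -0.1371  0.006 ]
S b2 [367.1 285.4] [ 0.3872 -0.1347  0.006 ]
S u1 [354.6 252.1] [ 0.4432 -0.1471  0.069 ]
S u2 [362.1 247.6] [ 0.4416 -0.1715  0.069 ]
```

```bash
cat >> h.py <<'E'
def st(tgt=None,yaw=None):
    s=get_state(); M=R.from_euler('xyz',s['eef_rot'],degrees=True).as_matrix()
    print('t',round(s['time_s'],2),'tcp',np.round(s['tcp_pos'],4),'F',np.round(s['contact_force'],1),'w',round(s['gripper_width'],4),'j',np.round(s['joints'],1))
    print('toolX',np.round(M[:,0],3),'toolY',np.round(M[:,1],3),'angY',round(np.degrees(np.arctan2(M[1,1],M[0,1])),2))
    if tgt is not None:
        # roll so that tool y has heading yaw (deg)
        d=np.array(tgt)-s['tcp_pos']; print('tool shift now',np.round(M.T@d,4))
    if yaw is not None:
        a=np.degrees(np.arctan2(M[1,1],M[0,1])); dr=(yaw-a+180)%360-180
        # rotation about tool x (down): positive roll turns y toward z(tool)
        sgn=1 if M[2,0]>0 else -1
        print('roll rad',round(sgn*np.radians(dr),4),'deg',round(sgn*dr,2))
        if tgt is not None:
            M2=M@R.from_euler('x',sgn*dr,degrees=True).as_matrix(); print('shift after roll',np.round(M2.T@d,4))
E
python3 - <<'E'
from h import *
st([.6165,-.2405,.2],0)
st([.6165,-.2405,.2],180)
E
```

```text
t 0.15 tcp [ 0.2625 -0.6214  0.204 ] F [-0.1  0.  -0.4] w 0.0878 j [-50.6  20.6   0.6  -0.  -70.1 -16.5]
toolX [-0.001  0.001 -1.   ] toolY [-0.389  0.921  0.001] angY 112.9
tool shift now [0.0042 0.2131 0.4743]
roll rad 1.9705 deg 112.9
shift after roll [ 0.0042  0.354  -0.3809]
t 0.15 tcp [ 0.2625 -0.6214  0.204 ] F [-0.1  0.  -0.4] w 0.0878 j [-50.6  20.6   0.6  -0.  -70.1 -16.5]
toolX [-0.001  0.001 -1.   ] toolY [-0.389  0.921  0.001] angY 112.9
tool shift now [0.0042 0.2131 0.4743]
roll rad -1.1711 deg -67.1
shift after roll [ 0.0042 -0.354   0.3809]
```

```bash
cat >> h.py <<'E'
def plan(tgt,yaw,n=10):
    s=get_state(); M=R.from_euler('xyz',s['eef_rot'],degrees=True).as_matrix()
    a=np.degrees(np.arctan2(M[1,1],M[0,1])); dr=np.radians((yaw-a+180)%360-180)*(-1)
    d=(np.array(tgt)-s['tcp_pos'])/n
    print('roll/row',round(dr/n,4)); out=[]
    for i in range(n):
        out.append([round(float(v),4) for v in (M@R.from_euler('x',dr/n*i).as_matrix()).T@d])
    print(out)
E
python3 - <<'E'
from h import *
plan([.6165,-.2405,.17],180)
E
```

```text
roll/row -0.1171
[[0.0034, 0.0213, 0.0474], [0.0034, 0.0156, 0.0496], [0.0034, 0.0097, 0.0511], [0.0034, 0.0037, 0.0519], [0.0034, -0.0024, 0.0519], [0.0034, -0.0085, 0.0513], [0.0034, -0.0144, 0.05], [0.0034, -0.0201, 0.0479], [0.0034, -0.0256, 0.0453], [0.0034, -0.0307, 0.042]]
```

```bash
python3 -m creep '{"jaw":[-1,-1,-1,-1,-1,-1,-1,-1,-1,-1],"translation":[[0.003,0.020,0.045],[0.003,0.015,0.047],[0.003,0.009,0.048],[0.003,0.0035,0.049],[0.003,-0.002,0.049],[0.003,-0.008,0.048],[0.003,-0.0135,0.047],[0.003,-0.019,0.045],[0.003,-0.024,0.043],[0.003,-0.029,0.040]],"roll":[-0.117,-0.117,-0.117,-0.117,-0.117,-0.117,-0.117,-0.117,-0.117,-0.117]}' 30
python3 - <<'E'
from h import *
s,c=save('wrist','w1.png'); st([.6165,-.2405,.17],180)
E
```

```text
time_s: 1.15
tcp_pos: [0.5975, -0.2604, 0.1745]
eef_rot: [68.6, 90.0, 158.8]
contact_force: [0.2, -0.6, -0.4]
gripper_width: 0.0875
t 1.2 tcp [ 0.602  -0.2559  0.1735] F [3.8 1.3 0.1] w 0.088 j [ -6.   19.7  -4.7  -0.  -65.5   6.9]
toolX [ 0.001  0.001 -1.   ] toolY [-1.    -0.015 -0.001] angY -179.16
tool shift now [ 0.0036 -0.0147  0.0152]
roll rad 0.0146 deg 0.84
shift after roll [ 0.0036 -0.0145  0.0154]
```

View pics/w1.png

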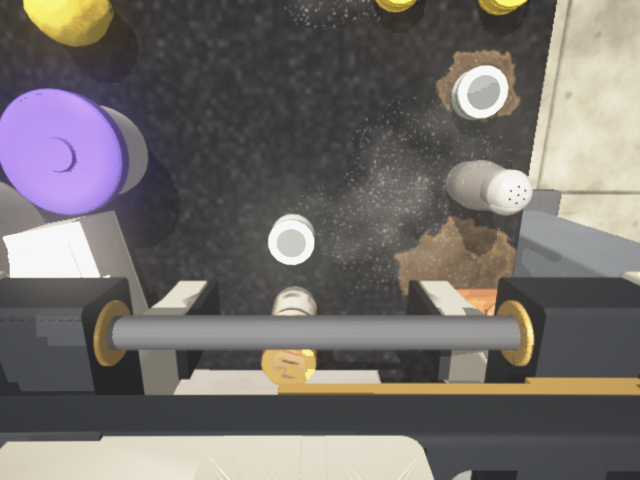

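Run:
```python
from h import *
s,c=load('w1.png')
print(s['tcp_pos'])
for n,p,z in [('tall',(291,242),.034),('jar',(290,365),.106),('short',(482,90),.022)]:
    print(n,onz(s,c,p,z))
print(proj(s,c,s['tcp_pos']), proj(s,c,[[.6165,-.2405,.034]]), proj(s,c,s['tcp_pos']-[0,0,.15]))
```

```text
[ 0.59749488 -0.26039511  0.17454098]
tall [ 0.61815149 -0.24057336  0.034     ]
jar [ 0.61562892 -0.16179051  0.106     ]
short [ 0.45659053 -0.3709408   0.022     ]
[[314.47315094 278.67007811]] [[292.8212069  242.08655531]] [[313.86654987 218.51969294]]
```

```bash
python3 -m creep '{"jaw":[-1,-1,-1,-1,-1,-1,-1,-1,-1,-1],"translation":[[0,-0.015,0.015],[0.02,0,0],[0.04,0,0],[0.04,0,0],[0.02,0,0],[0,0,0],[0,0,0],[0,0,0],[0,0,0],[0,0,0]],"roll":[0.0146,0,0,0,0,0,0,0,0,0]}' 30
python3 - <<'E'
from h import *
s,c=save('wrist','w2.png'); st([.617,-.2405,.020],180)
E
```

```text
time_s: 2.2
tcp_pos: [0.6122, -0.2473, 0.0562]
eef_rot: [-96.1, 89.9, -7.0]
contact_force: [0.3, 0.5, -0.3]
gripper_width: 0.0876
t 2.25 tcp [ 0.612  -0.2473  0.0559] F [ 0.1  0.7 -0.1] w 0.0878 j [ -5.1  26.  -11.7   0.  -52.2   4.2]
toolX [ 0.002 -0.    -1.   ] toolY [-1.     0.016 -0.002] angY 179.1
tool shift now [ 0.0359 -0.0048  0.0069]
roll rad -0.0157 deg -0.9
shift after roll [ 0.0359 -0.0049  0.0068]
```

View pics/w2.png

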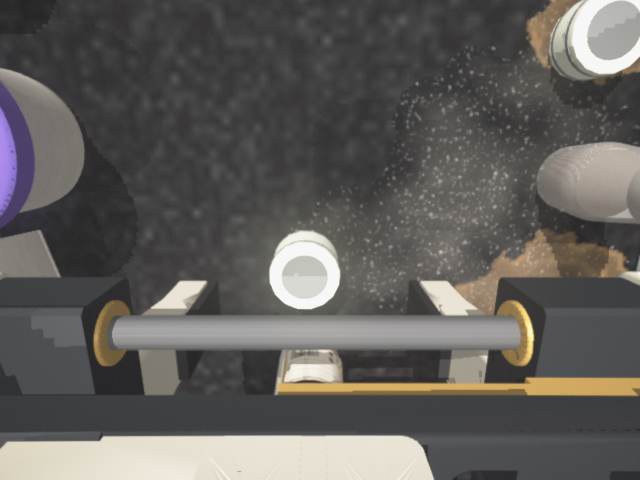

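Run:
```python
from h import *
s,c=load('w2.png')
print(s['tcp_pos'])
g=c['image'].astype(int)
# grey disk outline: white top ring outer ellipse via brightness threshold
m=((g.min(2)>170)&(np.abs(g.max(2)-g.min(2))<25)).astype(np.uint8)
m[:225]=0;m[325:]=0;m[:,:240]=0;m[:,380:]=0
print([ (r,np.where(m[r])[0][[0,-1]].tolist()) for r in range(228,322,4) if m[r].any()])
for dx,dy in [(0,0)]:
  X=onz(s,c,(305,272.5),.034);print(X)
th=np.linspace(0,2*np.pi,72)
im=c['image'][:,:,::-1].copy()
for cx,cy,col in [(.617,-.2405,(0,0,255))]:
  P=proj(s,c,np.c_[cx+.021*np.cos(th),cy+.021*np.sin(th),0*th+.034])
  print(P.min(0),P.max(0))
  for p in P: cv2.circle(im,tuple(int(v) for v in p.round()),0,col,-1)
cv2.imwrite('pics/o2.png',cv2.resize(im[200:340,220:400],None,fx=4,fy=4,interpolation=cv2.INTER_NEAREST))
```

```text
[ 0.61223436 -0.24732572  0.05615164]
[(232, [296, 314]), (236, [287, 323]), (240, [282, 327]), (244, [279, 330]), (248, [277, 332]), (252, [276, 333]), (256, [275, 333]), (260, [273, 335]), (264, [271, 337]), (268, [270, 338]), (272, [269, 339]), (276, [269, 339]), (280, [270, 338]), (284, [271, 338]), (288, [272, 336]), (292, [274, 334]), (296, [277, 332]), (300, [281, 327]), (304, [286, 323]), (308, [297, 312])]
[ 0.61779647 -0.2425459   0.034     ]
[270.71715952 241.35265468] [342.14547414 308.40081726]
```

View pics/o2.png

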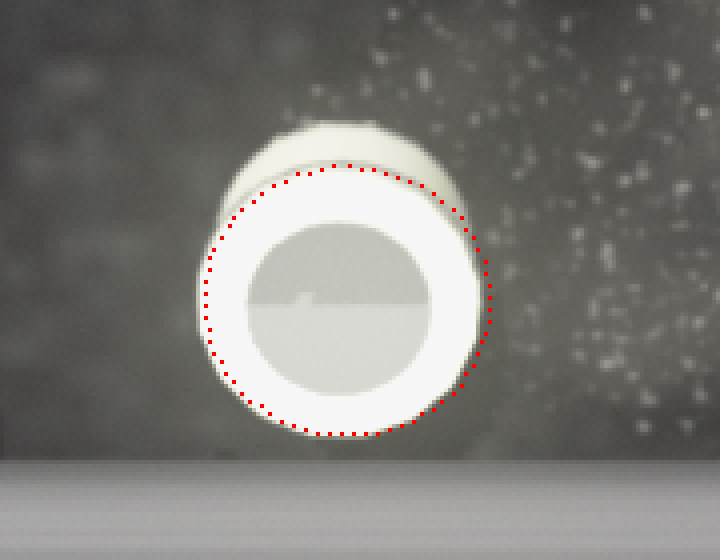

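```bash
python3 -m creep '{"jaw":[-1,-1,-1,-1,1,1,1,1,1,1],"translation":[[0,-0.006,0.007],[0.018,0,0],[0.02,0,0],[0,0,0],[0,0,0],[0,0,0],[0,0,0],[0,0,0],[0,0,0],[0,0,0]],"roll":[-0.0157,0,0,0,0,0,0,0,0,0]}' 30
python3 - <<'E'
from h import *
st()
plan([.4277,.0293,.20],180,12)
E
```

```text
time_s: 3.25
tcp_pos: [0.6178, -0.2403, 0.0171]
eef_rot: [-96.2, 90.0, -6.2]
contact_force: [-0.5, -0.8, -0.0]
gripper_width: 0.0454
t 3.25 tcp [ 0.6178 -0.2403  0.0171] F [-0.5 -0.8 -0. ] w 0.0454 j [ -4.4  28.7 -13.1   0.  -48.1   4.4]
toolX [ 0. -0. -1.] toolY [-1. -0. -0.] angY -180.0
roll/row 0.0
[[-0.0153, 0.0158, 0.0225], [-0.0153, 0.0158, 0.0225], [-0.0153, 0.0158, 0.0225], [-0.0153, 0.0158, 0.0225], [-0.0153, 0.0158, 0.0225], [-0.0153, 0.0158, 0.0225], [-0.0153, 0.0158, 0.0225], [-0.0153, 0.0158, 0.0225], [-0.0153, 0.0158, 0.0225], [-0.0153, 0.0158, 0.0225], [-0.0153, 0.0158, 0.0225], [-0.0153, 0.0158, 0.0225]]
```

```bash
python3 -m creep '{"jaw":[1,1,1,1,1,1,1,1,1,1],"translation":[[0,0,0],[0,0,0],[-0.02,0,0],[-0.045,0,0],[-0.045,0,0],[-0.045,0,0],[-0.03,0,0],[0,0.02,0.03],[0,0.02,0.03],[0,0.02,0.03]],"roll":[0,0,0,0,0,0,0,0,0,0]}' 30
python3 - <<'E'
from h import *
st([.4277,.0293,.20],180)
E
```

```text
time_s: 4.25
tcp_pos: [0.5567, -0.1496, 0.2018]
eef_rot: [-49.0, 90.0, 41.0]
contact_force: [0.6, 1.1, 0.6]
gripper_width: 0.0003
t 4.25 tcp [ 0.5567 -0.1496  0.2018] F [0.6 1.1 0.6] w 0.0003 j [  4.4  11.4 -12.3  -0.  -66.2  -4.4]
toolX [ 0.  0. -1.] toolY [-1.     0.001 -0.   ] angY 179.96
tool shift now [0.0018 0.1292 0.1788]
roll rad -0.0008 deg -0.04
shift after roll [0.0018 0.129  0.1789]
```

Run:
```python
from h import *
s,c=save('top','t3.png');zoom('t3.png',200,120,320,200,2.5,'t3z.png')
s,c=save('wrist','w3.png')
```

```text
(no output)
```

View pics/t3z.png

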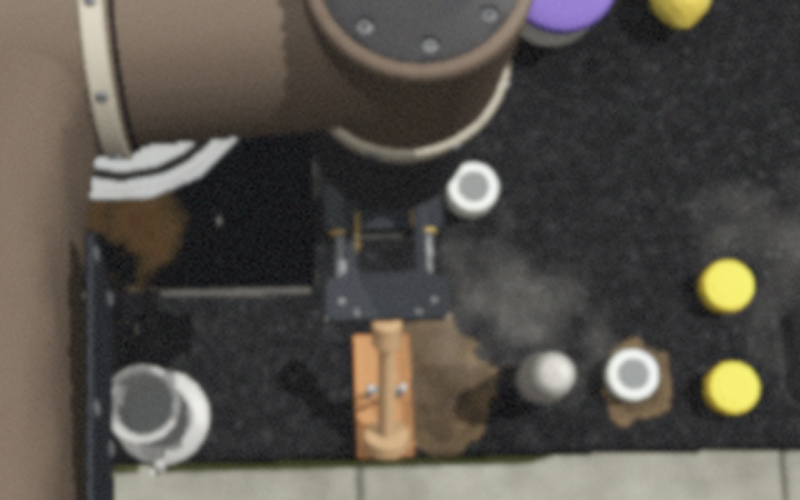

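View pics/w3.png

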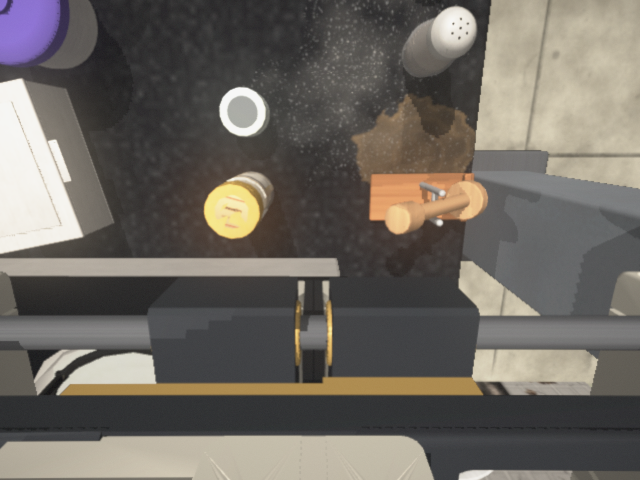

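Run:
```python
from h import *
s,c=load('w3.png'); print(onz(s,c,(243.5,111.5),.034))
th=np.linspace(0,2*np.pi,72)
P=proj(s,c,np.c_[.618+.021*np.cos(th),-.2405+.021*np.sin(th),0*th+.034])
im=c['image'][:,:,::-1].copy()
for p in P: cv2.circle(im,tuple(int(v) for v in p.round()),0,(0,0,255),-1)
im=im[70:150,200:290]
s,c=load('t3.png')
P=proj(s,c,np.c_[.618+.021*np.cos(th),-.2405+.021*np.sin(th),0*th+.034])
im2=c['image'][:,:,::-1].copy()
for p in P: cv2.circle(im2,tuple(int(v) for v in p.round()),0,(0,0,255),-1)
im2=im2[155:235,345:435]
cv2.imwrite('pics/o3.png',cv2.resize(np.hstack([im,im2]),None,fx=4,fy=4,interpolation=cv2.INTER_NEAREST))
st([.618,-.2405,.1],180)
```

```text
[ 0.61716649 -0.2399749   0.034     ]
t 4.35 tcp [ 0.5557 -0.1478  0.2026] F [1.5 0.1 0.8] w 0.0004 j [  4.5  11.3 -12.4  -0.1 -66.3  -4.4]
toolX [ 0.001  0.001 -1.   ] toolY [-1.    -0.002 -0.001] angY -179.88
tool shift now [ 0.1025 -0.0621 -0.0929]
roll rad 0.0021 deg 0.12
shift after roll [ 0.1025 -0.0623 -0.0927]
```

View pics/o3.png

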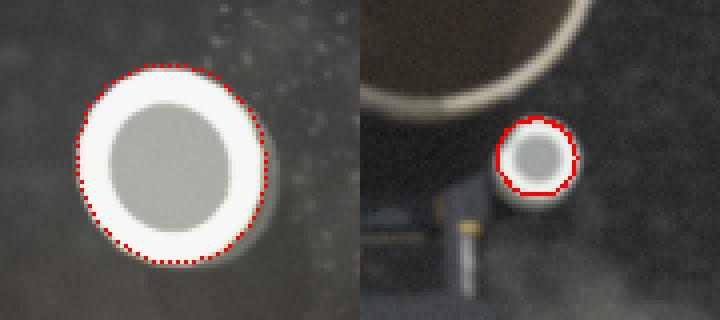

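```bash
python3 -m creep '{"jaw":[-1,-1,-1,-1,-1,-1,-1,-1,-1,-1],"translation":[[0,-0.022,-0.031],[0,-0.02,-0.031],[0,-0.02,-0.031],[0,0,0],[0,0,0],[0.03,0,0],[0.03,0,0],[0.03,0,0],[0.02,0,0],[0,0,0]],"roll":[0,0,0,0,0,0,0,0,0,0]}' 40
python3 - <<'E'
from h import *
st([.618,-.2405,.009],180)
E
```

```text
time_s: 5.35
tcp_pos: [0.6172, -0.2422, 0.0888]
eef_rot: [77.1, 89.7, 167.1]
contact_force: [-0.2, -1.0, -0.4]
gripper_width: 0.0749
t 5.35 tcp [ 0.6172 -0.2422  0.0888] F [-0.2 -1.  -0.4] w 0.0749 j [ -4.6  24.7  -9.   -0.1 -56.7   4.7]
toolX [-0.005  0.001 -1.   ] toolY [-1.    -0.     0.005] angY -179.98
tool shift now [ 0.0798 -0.0012  0.0016]
roll rad 0.0004 deg 0.02
shift after roll [ 0.0798 -0.0012  0.0016]
```

```bash
python3 -m creep '{"jaw":[-1,-1,-1,1,1,1,1,1,1,1],"translation":[[0.03,-0.001,0.001],[0.03,0,0],[0.02,0,0],[0,0,0],[0,0,0],[0,0,0],[0,0,0],[0,0,0],[0,0,0],[0,0,0]],"roll":[0,0,0,0,0,0,0,0,0,0]}' 40
python3 -m creep '{"jaw":[1,1,1,1,1,1,1,1,1,1],"translation":[[0,0,0],[0,0,0],[0,0,0],[0,0,0],[-0.01,0,0],[-0.015,0,0],[-0.015,0,0],[0,0,0],[0,0,0],[0,0,0]],"roll":[0,0,0,0,0,0,0,0,0,0]}' 40
python3 - <<'E'
from h import *
st([.4277,.0293,.2],180); save('wrist','w4.png')
E
```

```text
time_s: 6.35
tcp_pos: [0.6203, -0.2424, 0.0122]
eef_rot: [112.6, 90.0, -157.4]
contact_force: [-4.3, -0.3, 5.0]
gripper_width: 0.0373
time_s: 7.35
tcp_pos: [0.6203, -0.2422, 0.0516]
eef_rot: [41.4, 90.0, 131.4]
contact_force: [0.2, 0.2, 0.0]
gripper_width: 0.0003
t 7.35 tcp [ 0.6203 -0.2422  0.0516] F [0.2 0.2 0. ] w 0.0003 j [ -4.6  26.8 -11.   -0.  -52.2   4.6]
toolX [-0.  0. -1.] toolY [-1.  0.  0.] angY 179.99
tool shift now [-0.1482  0.1927  0.2715]
roll rad -0.0001 deg -0.01
shift after roll [-0.1482  0.1927  0.2715]
```

View pics/w4.png

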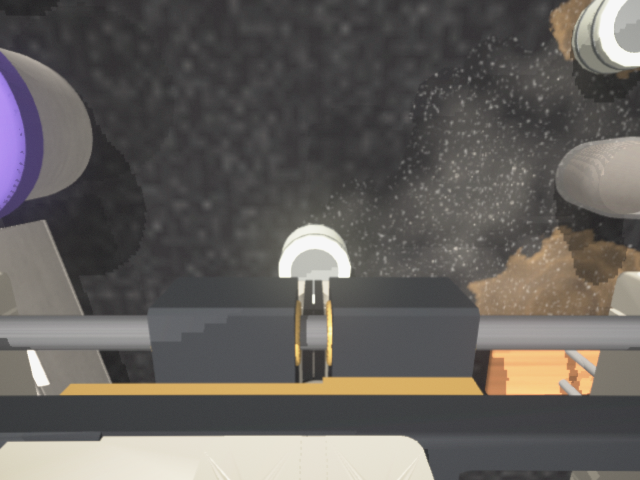

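Run:
```python
from h import *
s,c=load('w4.png'); 
th=np.linspace(0,2*np.pi,72)
im=c['image'][:,:,::-1].copy()
for x,y,col in [(.618,-.2405,(0,0,255)),(.6165,-.25,(0,255,0))]:
  P=proj(s,c,np.c_[x+.021*np.cos(th),y+.021*np.sin(th),0*th+.034])
  for p in P: cv2.circle(im,tuple(int(v) for v in p.round()),0,col,-1)
print(proj(s,c,s['tcp_pos']))
im=im[200:400,215:415]
cv2.imwrite('pics/o4.png',cv2.resize(im,None,fx=3,fy=3,interpolation=cv2.INTER_NEAREST))
```

```text
[[314.46207431 278.66440114]]
```

View pics/o4.png

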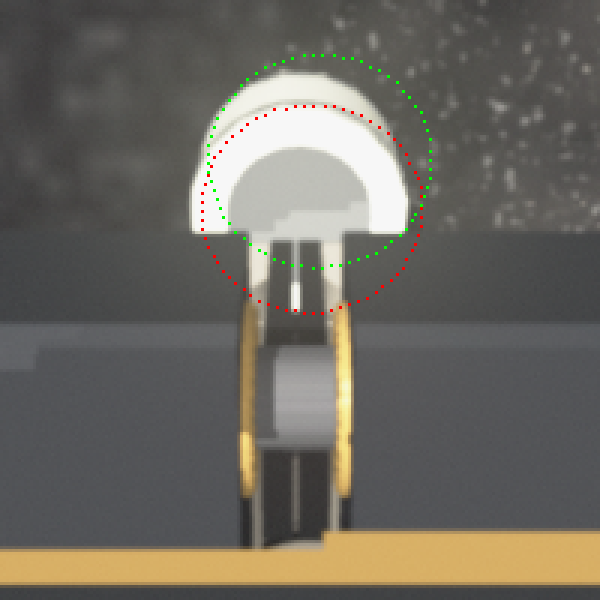

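```bash
python3 -m creep '{"jaw":[-1,-1,-1,-1,-1,-1,-1,-1,-1,-1],"translation":[[0,0,0.001],[0,0,0],[0,0,0],[0,0,0],[0,0,0],[0,0,0],[0,0,0],[0,0,0],[0.02,0,0],[0.028,0,0]],"roll":[0,0,0,0,0,0,0,0,0,0]}' 20
python3 - <<'E'
from h import *
st(); save('wrist','w5.png')
E
python3 -m creep '{"jaw":[-1,1,1,1,1,1,1,1,1,1],"translation":[[0,0,0],[0,0,0],[0,0,0],[0,0,0],[0,0,0],[0,0,0],[0,0,0],[0,0,0],[0,0,0],[0,0,0]],"roll":[0,0,0,0,0,0,0,0,0,0]}' 20
python3 - <<'E'
from h import *
st(); save('wrist','w6.png');save('scene','s6.png');st()
E
```

```text
time_s: 8.4
tcp_pos: [0.6223, -0.2415, 0.0051]
eef_rot: [-98.4, 89.8, -8.3]
contact_force: [0.1, 0.2, -0.6]
gripper_width: 0.0748
t 8.4 tcp [ 0.6223 -0.2415  0.0051] F [ 0.1  0.2 -0.6] w 0.0748 j [ -4.5  29.8 -13.2   0.  -46.8   4.5]
toolX [ 0.004 -0.001 -1.   ] toolY [-1.    -0.    -0.004] angY -179.97
time_s: 9.45
tcp_pos: [0.6207, -0.2413, 0.0039]
eef_rot: [-127.9, 90.0, -37.9]
contact_force: [-1.1, 0.6, 2.9]
gripper_width: 0.0411
t 9.45 tcp [ 0.6207 -0.2413  0.0039] F [-1.1  0.6  2.9] w 0.0411 j [ -4.5  29.8 -13.3   0.  -46.9   4.5]
toolX [ 0. -0. -1.] toolY [-1. -0. -0.] angY -179.99
t 9.55 tcp [ 0.6207 -0.2413  0.0039] F [-1.1  1.4  2.2] w 0.0409 j [ -4.5  29.8 -13.3   0.  -46.9   4.5]
toolX [ 0. -0. -1.] toolY [-1. -0. -0.] angY -179.99
```

View pics/w6.png

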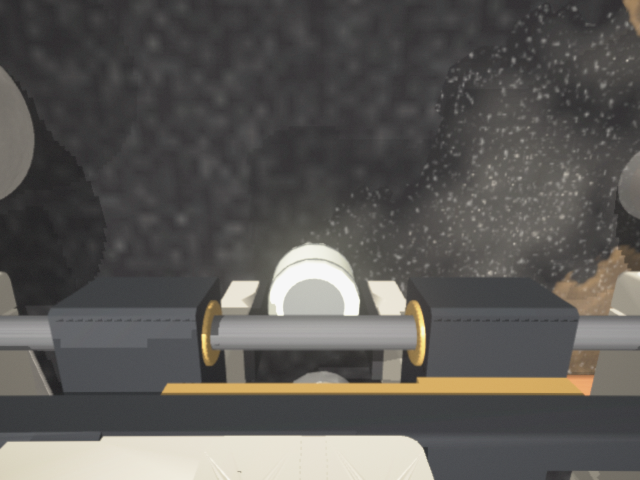

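View pics/s6.png

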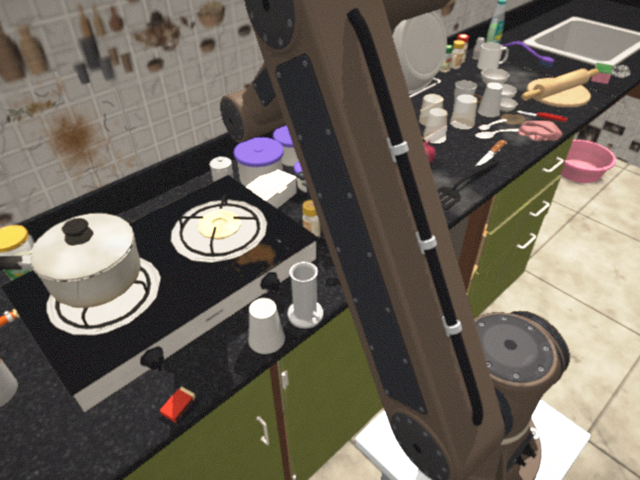

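Run:
```python
from h import *
s,c=load('w6.png'); M=campose(s,c)
th=np.linspace(0,2*np.pi,120)
im=c['image'][:,:,::-1].copy()
for x,y,z,col in [(.6207,-.2413,.034,(0,0,255)),(.6207,-.2413,.0,(0,0,255)),(.6207,-.245,.034,(0,255,0)),(.6207,-.245,.0,(0,255,0))]:
  P=proj(s,c,np.c_[x+.021*np.cos(th),y+.021*np.sin(th),0*th+z])
  for p in P: cv2.circle(im,tuple(int(v) for v in p.round()),0,col,-1)
T=s['tcp_pos']
for dx in (-.021,.021):
  for dy in (-.0095,.0095):
    P=proj(s,c,[T+[dx,dy,0],T+[dx,dy,.04]]).round().astype(int)
    cv2.line(im,tuple(map(int,P[0])),tuple(map(int,P[1])),(255,0,255),1)
im=im[200:400,190:440]
cv2.imwrite('pics/o6.png',cv2.resize(im,None,fx=3,fy=3,interpolation=cv2.INTER_NEAREST))
```

```text
(no output)
```

View pics/o6.png

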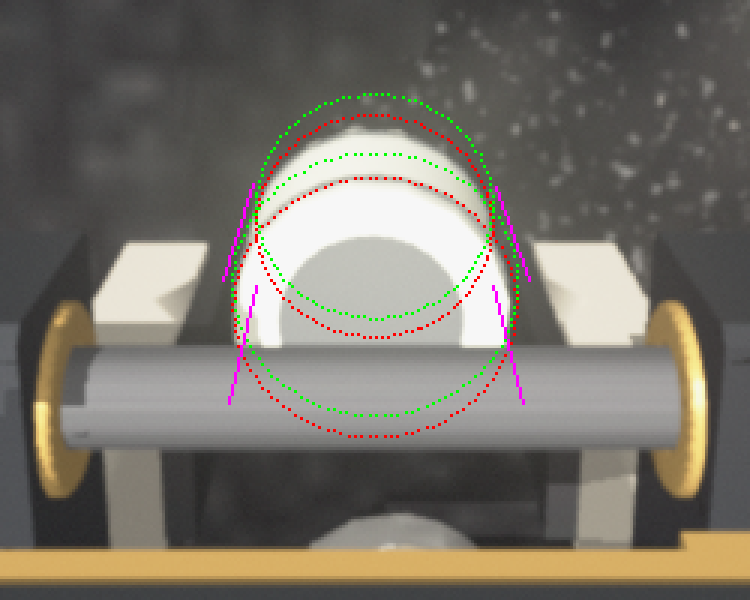

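```bash
python3 -m creep '{"jaw":[-0.3,-0.3,-0.3,1,1,1,1,1,1,1],"translation":[[0,0,0],[0,0,0],[0.003,0,0.0005],[0,0,0],[0,0,0],[0,0,0],[0,0,0],[0,0,0],[0,0,0],[0,0,0]],"roll":[0,0,0,0,0,0,0,0,0,0]}' 30
python3 - <<'E'
from h import *
st()
E
python3 -m creep '{"jaw":[1,1,1,1,1,1,1,1,1,1],"translation":[[-0.01,0,0],[-0.01,0,0],[-0.01,0,0],[-0.015,0,0],[-0.015,0,0],[-0.02,0,0],[-0.02,0,0],[-0.02,0,0],[-0.02,0,0],[-0.02,0,0]],"roll":[0,0,0,0,0,0,0,0,0,0]}' 30
python3 - <<'E'
from h import *
st([.4277,.0293,.2],180); save('wrist','w7.png');
E
```

```text
time_s: 10.55
tcp_pos: [0.6206, -0.2408, 0.0008]
eef_rot: [66.0, 90.0, 156.0]
contact_force: [0.2, -0.4, -0.8]
gripper_width: 0.0407
t 10.55 tcp [ 0.6206 -0.2408  0.0008] F [ 0.2 -0.4 -0.8] w 0.0407 j [ -4.5  30.  -13.4  -0.  -46.5   4.5]
toolX [-0.  0. -1.] toolY [-1. -0.  0.] angY -179.99
time_s: 11.55
tcp_pos: [0.6206, -0.2408, 0.1631]
eef_rot: [-96.7, 89.9, -6.7]
contact_force: [0.3, -0.4, -1.3]
gripper_width: 0.0409
t 11.55 tcp [ 0.6206 -0.2408  0.1631] F [ 0.3 -0.4 -1.3] w 0.0409 j [ -4.5  21.2  -4.    0.  -64.8   4.5]
toolX [ 0.001 -0.    -1.   ] toolY [-1.    -0.    -0.001] angY -179.99
tool shift now [-0.0372  0.1929  0.2701]
roll rad 0.0001 deg 0.01
shift after roll [-0.0372  0.1929  0.2701]
```

View pics/w7.png

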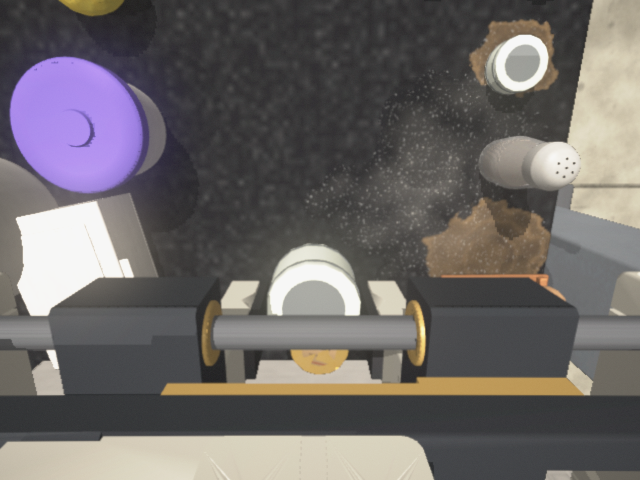

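```bash
python3 -m creep '{"jaw":[1,1,1,1,1,1,1,1,1,1],"translation":[[-0.03,0,0],[-0.007,0.024,0.043],[0,0.024,0.043],[0,0.024,0.043],[0,0.024,0.043],[0,0.024,0.043],[0,0.024,0.043],[0,0.025,0.044],[0,0.024,0.044],[0,0,0]],"roll":[0,0,0,0,0,0,0,0,0,0]}' 30
python3 - <<'E'
from h import *
st([.4277,.0293,.2],180); save('wrist','w8.png');st();save('wrist','w8b.png');save('top','t8.png')
E
```

```text
time_s: 12.6
tcp_pos: [0.426, 0.109, 0.1992]
eef_rot: [-40.0, 89.8, 50.4]
contact_force: [-0.6, 0.6, 0.3]
gripper_width: 0.041
t 12.6 tcp [0.426  0.109  0.1992] F [-0.6  0.6  0.3] w 0.041 j [ 40.2  -2.2 -27.9  -0.  -64.1 -39.8]
toolX [ 0.002  0.003 -1.   ] toolY [-1.    -0.007 -0.002] angY -179.61
tool shift now [-0.001  -0.0012 -0.0797]
roll rad 0.0069 deg 0.39
shift after roll [-0.001  -0.0017 -0.0797]
t 12.65 tcp [0.427  0.1073 0.1991] F [ 0.5 -0.1 -0.7] w 0.041 j [ 39.9  -2.1 -27.8  -0.  -64.2 -39.6]
toolX [ 0.002  0.002 -1.   ] toolY [-1.    -0.006 -0.002] angY -179.63
```

View pics/w8b.png

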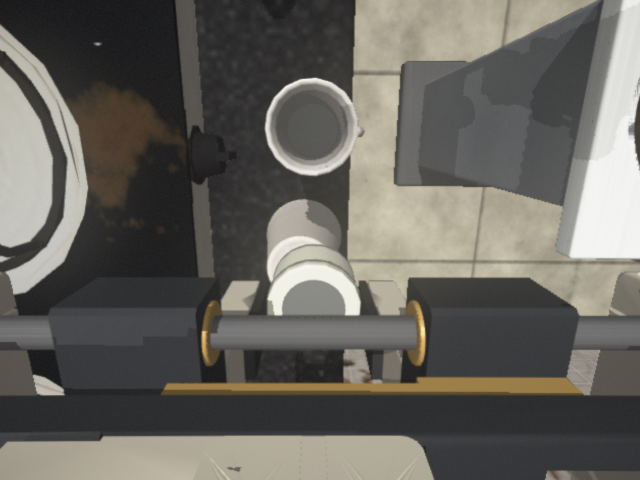

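View pics/t8.png

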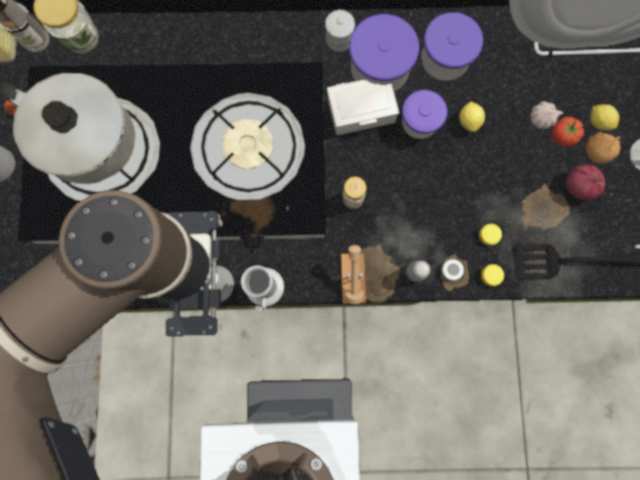

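```bash
cat >> h.py <<'E'
def ext(s,c,x,y,z,r):
    th=np.linspace(0,2*np.pi,180); P=proj(s,c,np.c_[x+r*np.cos(th),y+r*np.sin(th),0*th+z]); return np.r_[P.min(0),P.max(0)]
def circ(im,s,c,x,y,z,r,col=(0,0,255)):
    th=np.linspace(0,2*np.pi,180)
    for p in proj(s,c,np.c_[x+r*np.cos(th),y+r*np.sin(th),0*th+z]): 
        cv2.circle(im,tuple(int(v) for v in p.round()),0,col,-1)
E
python3 - <<'E'
from h import *
s,c=load('w8b.png'); print(s['tcp_pos'])
im=c['image'][:,:,::-1].copy()
print(ext(s,c,.4277,.0293,.14,.0295))
circ(im,s,c,.4277,.0293,.14,.0295);circ(im,s,c,.4277,.0293,.14,.023,(0,255,0))
a=im[60:190,240:380].copy()
im=c['image'][:,:,::-1].copy()
T=s['tcp_pos']
circ(im,s,c,T[0],T[1],T[2]+.033,.021);circ(im,s,c,T[0],T[1],T[2]-.001,.021,(0,255,0))
b=im[210:340,240:380]
cv2.imwrite('pics/o8.png',cv2.resize(np.hstack([a,b]),None,fx=2.8,fy=2.8,interpolation=cv2.INTER_NEAREST))
E
```

```text
[0.42698116 0.10728302 0.19912859]
[266.78336745  74.66992651 361.75592041 174.30990428]
```

View pics/o8.png

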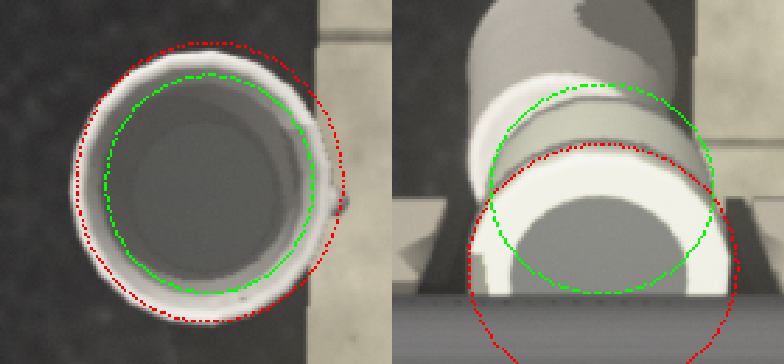

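```bash
python3 -m creep '{"jaw":[1,1,1,1,1,1,1,1,1,1],"translation":[[0,-0.002,-0.038],[0,0,-0.038],[0,0,0],[0.02,0,0],[0.015,0,0],[0,0,0],[0,0,0],[0,0,0],[0,0,0],[0,0,0]],"roll":[0.0065,0,0,0,0,0,0,0,0,0]}' 30
python3 - <<'E'
from h import *
st([.4292,.029,.143],180); save('wrist','w9.png');save('scene','s9.png')
E
```

```text
time_s: 13.75
tcp_pos: [0.43, 0.0287, 0.1633]
eef_rot: [-62.9, 89.9, 26.7]
contact_force: [1.0, -0.0, -0.8]
gripper_width: 0.0409
t 13.75 tcp [0.43   0.0287 0.1633] F [ 1.  -0.  -0.8] w 0.0409 j [ 30.2  -1.2 -32.    0.  -59.2 -30.6]
toolX [ 0.001  0.    -1.   ] toolY [-1.     0.006 -0.001] angY 179.64
tool shift now [0.0203 0.0009 0.0003]
roll rad -0.0063 deg -0.36
shift after roll [0.0203 0.0009 0.0003]
```

View pics/s9.png

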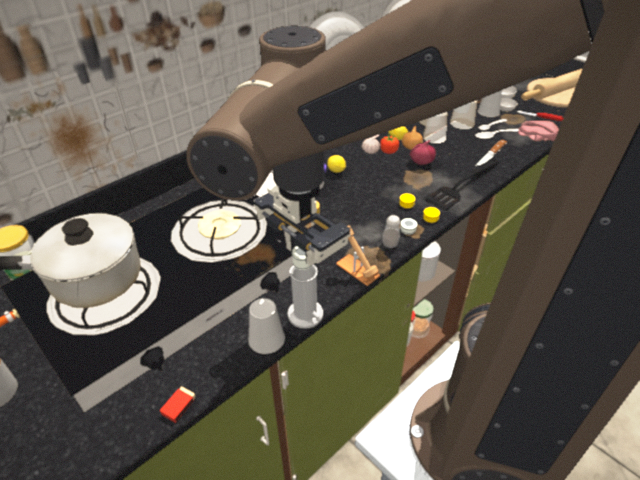

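View pics/w9.png

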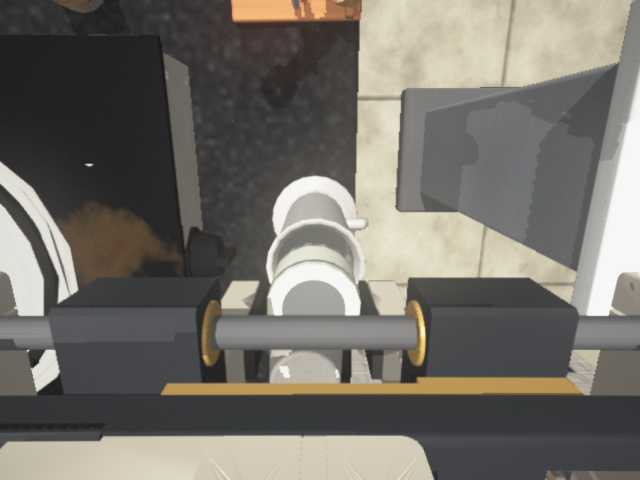

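Run:
```python
from h import *
zoom('s9.png',270,225,70,60,10,'s9z.png')
s,c=load('s9.png')
for n in [('rim',(.429,.0293,.14,.0295)),('bottom cart',(.43,.0287,.1625,.021)),('top cart',(.43,.0287,.1965,.021))]: print(n[0],(ext(s,c,*n[1])-[270,225,270,225])*10+4.5)
```

```text
rim [188.28012304 366.53096484 470.67801751 568.31436492]
bottom cart [222.85127982 314.17485698 426.62570239 457.30765385]
top cart [214.78355561 194.12474398 423.13187127 336.73578146]
```

View pics/s9z.png

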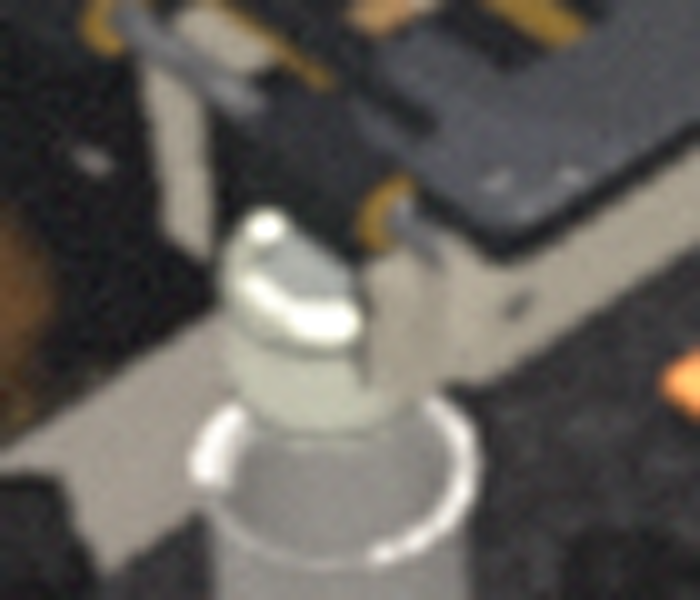

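Run:
```python
from h import *
s,c=load('s9.png')
for z in (.163,.168,.173,.178,.183):
  print(z,[((proj(s,c,[[.43+dx,.0287+dy,z]])[0]-[270,225])*10+4.5).round().tolist() for dx,dy in ((-.021,-.0095),(-.021,.0095),(.021,.0095),(.026,.0095))])
```

```text
0.163 [[428.0, 412.0], [359.0, 458.0], [223.0, 354.0], [207.0, 342.0]]
0.168 [[427.0, 395.0], [358.0, 441.0], [222.0, 337.0], [206.0, 325.0]]
0.173 [[427.0, 377.0], [358.0, 423.0], [221.0, 319.0], [205.0, 307.0]]
0.178 [[426.0, 359.0], [357.0, 405.0], [219.0, 302.0], [203.0, 290.0]]
0.183 [[426.0, 342.0], [356.0, 388.0], [218.0, 284.0], [202.0, 272.0]]
```

```bash
python3 -m creep '{"jaw":[1,1,1,1,1,1,1,1,1,1],"translation":[[0,0.0008,0.0003],[0.008,0,0],[0.006,0,0],[0.005,0,0],[0.003,0,0],[0.003,0,0],[0.003,0,0],[0,0,0],[0,0,0],[0,0,0]],"roll":[-0.006,0,0,0,0,0,0,0,0,0]}' 30
python3 - <<'E'
from h import *
st([.4292,.029,.143],180); save('wrist','w10.png');save('scene','s10.png');zoom('s10.png',270,225,70,60,10,'s10z.png')
E
```

```text
time_s: 14.85
tcp_pos: [0.4291, 0.0289, 0.1349]
eef_rot: [-67.1, 90.0, 22.9]
contact_force: [-0.2, 0.3, -0.7]
gripper_width: 0.0411
t 14.85 tcp [0.4291 0.0289 0.1349] F [-0.2  0.3 -0.7] w 0.0411 j [ 30.3   0.5 -34.5   0.  -55.  -30.4]
toolX [ 0.  0. -1.] toolY [-1.  0. -0.] angY 179.98
tool shift now [-0.0081 -0.0001  0.0001]
roll rad -0.0004 deg -0.02
shift after roll [-0.0081 -0.0001  0.0001]
```

View pics/s10z.png

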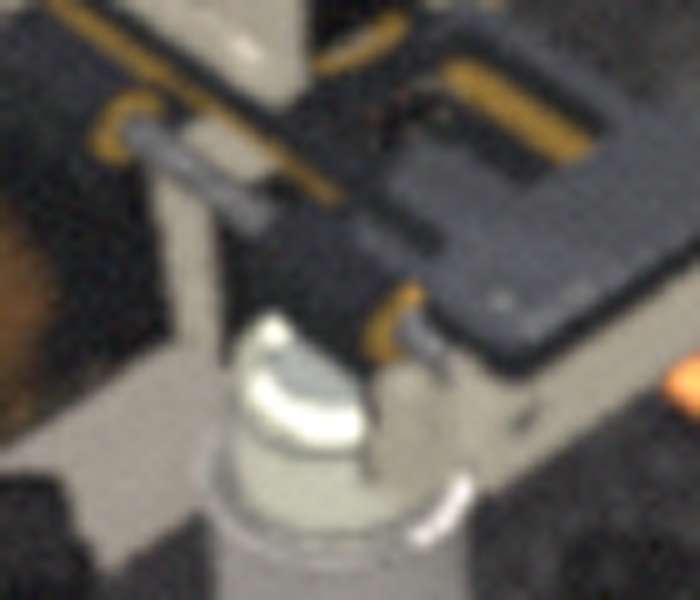

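```bash
python3 -m creep '{"jaw":[-0.4,-0.4,-0.4,-0.4,-0.4,-1,-1,-1,-1,-1],"translation":[[0,0,0],[0,0,0],[0,0,0],[0,0,0],[0,0,0],[-0.02,0,0],[-0.04,0,0],[-0.02,0,0.0],[0,0,-0.01],[0,0,-0.03]],"roll":[0,0,0,0,0,0,0,0,0,0]}' 30
python3 - <<'E'
from h import *
st([.4549,-.3696,.1],180); save('scene','s11.png');zoom('s11.png',250,215,140,120,5,'s11z.png')
E
```

```text
time_s: 15.95
tcp_pos: [0.4293, -0.0104, 0.2151]
eef_rot: [-54.3, 89.9, 35.8]
contact_force: [-0.1, -0.6, 0.0]
gripper_width: 0.0871
t 15.95 tcp [ 0.4293 -0.0104  0.2151] F [-0.1 -0.6  0. ] w 0.0871 j [ 25.1  -4.  -27.4  -0.  -66.5 -25. ]
toolX [ 0.001  0.001 -1.   ] toolY [-1.    -0.002 -0.001] angY -179.88
tool shift now [ 0.1148 -0.0247 -0.3594]
roll rad 0.002 deg 0.12
shift after roll [ 0.1148 -0.0254 -0.3593]
```

View pics/s11z.png

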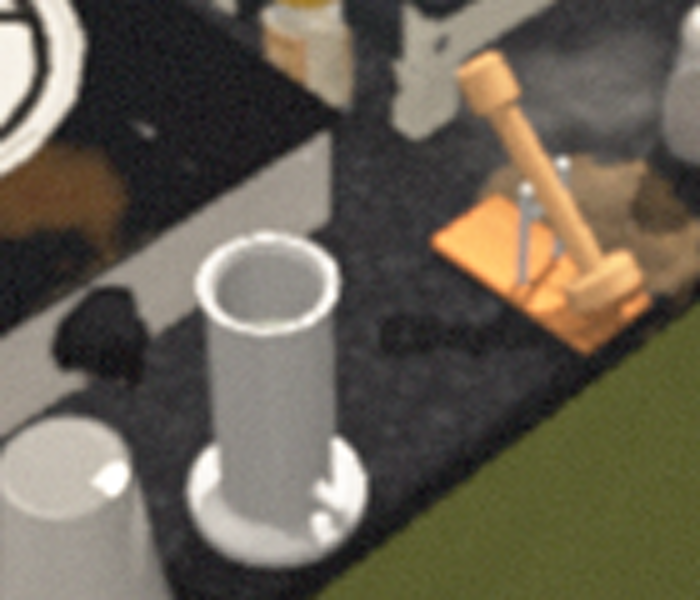

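```bash
python3 -m creep '{"jaw":[-1,-1,-1,-1,-1,-1,-1,-1,-1,-1],"translation":[[0,-0.003,-0.045],[0,-0.003,-0.045],[0,-0.003,-0.045],[0,-0.003,-0.045],[0,-0.003,-0.045],[0,-0.003,-0.045],[0,-0.003,-0.045],[0.04,-0.004,-0.037],[0.04,0,0],[0.03,0,0]],"roll":[0,0,0,0,0,0,0,0,0,0]}' 30
python3 - <<'E'
from h import *
s,c=save('wrist','w12.png');st([.455,-.3695,.0],180);
im=c['image'][:,:,::-1].copy()
circ(im,s,c,.455,-.3695,.022,.021)
cv2.imwrite('pics/o12.png',im)
E
```

```text
time_s: 17.0
tcp_pos: [0.4513, -0.3608, 0.1045]
eef_rot: [59.9, 89.8, 149.8]
contact_force: [0.2, 0.3, -0.3]
gripper_width: 0.0877
t 17.05 tcp [ 0.4489 -0.3588  0.0999] F [-3.   0.9 -5.2] w 0.0875 j [-19.2  16.7 -19.6  -0.1 -54.2  19.1]
toolX [-0.009  0.005 -1.   ] toolY [-1.     0.004  0.009] angY 179.79
tool shift now [ 0.0998 -0.007  -0.0112]
roll rad -0.0036 deg -0.21
shift after roll [ 0.0998 -0.007  -0.0112]
```

View pics/o12.png

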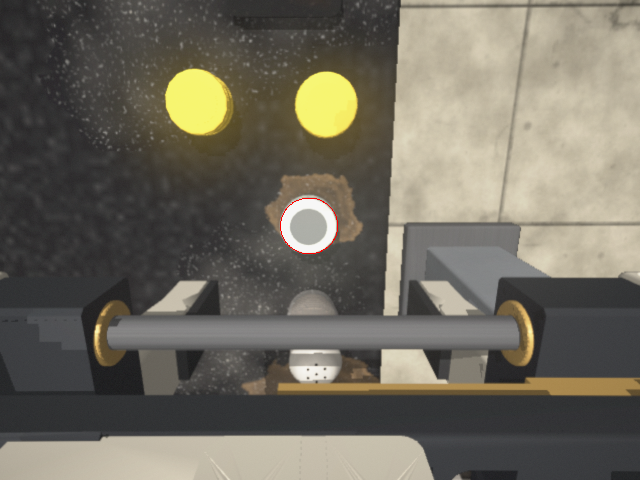

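```bash
python3 -m creep '{"jaw":[-1,-1,-1,-1,-1,-1,-1,-1,-1,-1],"translation":[[0,-0.006,-0.01],[0,0,0],[0.03,0,0],[0.03,0,0],[0.02,0,0],[0,0,0],[0,0,0],[0,0,0],[0,0,0],[0,0,0]],"roll":[0,0,0,0,0,0,0,0,0,0]}' 30
python3 - <<'E'
from h import *
s,c=save('wrist','w13.png');st([.455,-.3695,-.013],180);
im=c['image'][:,:,::-1].copy()
circ(im,s,c,.455,-.3695,.022,.021)
cv2.imwrite('pics/o13.png',im)
E
```

```text
time_s: 18.05
tcp_pos: [0.4601, -0.3703, 0.0293]
eef_rot: [-111.6, 89.9, -21.6]
contact_force: [0.1, 0.1, -0.8]
gripper_width: 0.0875
t 18.1 tcp [ 0.4599 -0.3702  0.0291] F [ 0.5  0.6 -0.8] w 0.0879 j [-19.9  22.3 -22.4   0.  -45.2  19.9]
toolX [ 0.001 -0.001 -1.   ] toolY [-1.     0.    -0.001] angY 179.98
tool shift now [0.0421 0.0049 0.0007]
roll rad -0.0003 deg -0.02
shift after roll [0.0421 0.0049 0.0007]
```

View pics/o13.png

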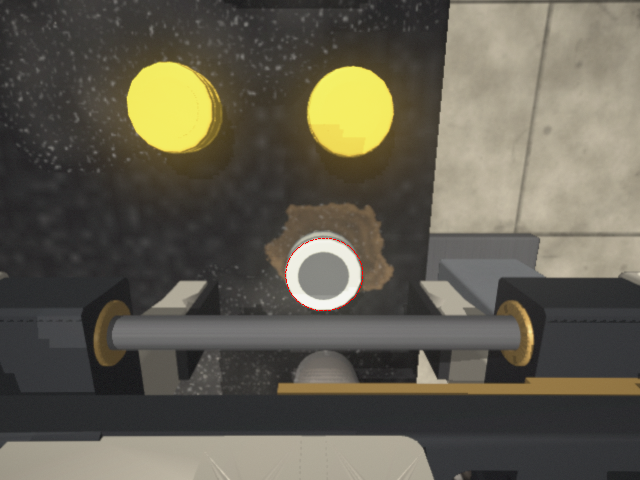

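```bash
python3 -m creep '{"jaw":[-1,-1,-1,1,1,1,1,1,1,1],"translation":[[0.012,0.005,0.0007],[0.017,0,0],[0.004,0,0],[0.002,0,0],[0.002,0,0],[0,0,0],[0,0,0],[0,0,0],[0,0,0],[0,0,0]],"roll":[0,0,0,0,0,0,0,0,0,0]}' 30
python3 - <<'E'
from h import *
st([.455,-.3695,-.013],180)
E
```

```text
time_s: 19.1
tcp_pos: [0.4545, -0.3694, -0.0086]
eef_rot: [-119.0, 90.0, -29.0]
contact_force: [0.5, 0.0, 2.1]
gripper_width: 0.0403
t 19.1 tcp [ 0.4545 -0.3694 -0.0086] F [0.5 0.  2.1] w 0.0403 j [-20.   24.9 -24.8   0.  -40.3  20. ]
toolX [ 0. -0. -1.] toolY [-1.  0. -0.] angY 179.98
tool shift now [ 0.0044 -0.0005 -0.0001]
roll rad -0.0003 deg -0.02
shift after roll [ 0.0044 -0.0005 -0.0001]
```

```bash
python3 -m creep '{"jaw":[1,1,1,1,1,1,1,1,1,1],"translation":[[0,0,0],[0,0,0],[-0.003,0,0],[-0.006,0,0],[-0.01,0,0],[-0.01,0,0],[-0.02,0,0],[-0.03,0,0],[-0.03,0,0],[-0.03,0,0]],"roll":[0,0,0,0,0,0,0,0,0,0]}' 30
python3 - <<'E'
from h import *
s,c=save('wrist','w14.png');st([.4292,.029,.2],180)
E
```

```text
time_s: 20.1
tcp_pos: [0.4543, -0.3693, 0.1324]
eef_rot: [-113.4, 90.0, -23.5]
contact_force: [0.7, -0.2, -1.1]
gripper_width: 0.04
t 20.15 tcp [ 0.4568 -0.371   0.138 ] F [ 1.9 -2.   5. ] w 0.0407 j [-20.   15.2 -16.3   0.1 -58.1  20. ]
toolX [ 0.007 -0.005 -1.   ] toolY [-1.    -0.001 -0.007] angY -179.96
tool shift now [-0.064   0.0269  0.3997]
roll rad 0.0007 deg 0.04
shift after roll [-0.064   0.0272  0.3997]
```

View pics/w14.png

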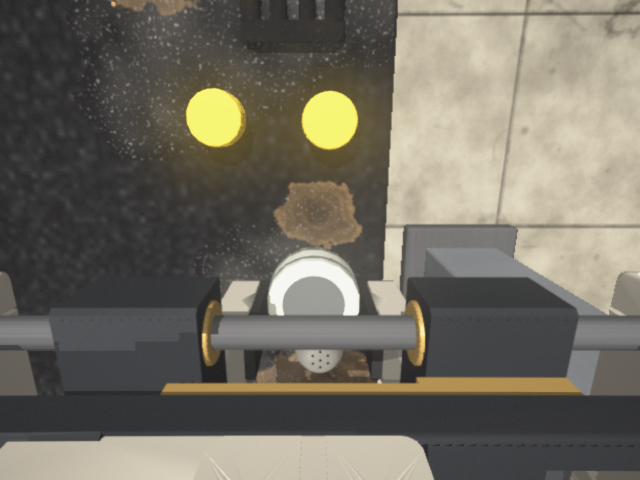

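```bash
python3 -m creep '{"jaw":[1,1,1,1,1,1,1,1,1,1],"translation":[[-0.04,0,0.01],[-0.02,0.003,0.044],[0,0.003,0.044],[0,0.003,0.044],[0,0.003,0.044],[0,0.003,0.044],[0,0.003,0.044],[0,0.003,0.044],[0,0.003,0.044],[0,0.003,0.037]],"roll":[0,0,0,0,0,0,0,0,0,0]}' 30
python3 - <<'E'
from h import *
st([.4292,.029,.145],180)
E
```

```text
time_s: 21.15
tcp_pos: [0.4272, 0.0317, 0.1912]
eef_rot: [-59.2, 89.9, 30.8]
contact_force: [1.6, 0.5, -0.7]
gripper_width: 0.041
t 21.15 tcp [0.4272 0.0317 0.1912] F [ 1.6  0.5 -0.7] w 0.041 j [ 30.8  -3.  -29.8   0.  -63.1 -30.8]
toolX [ 0.002  0.001 -1.   ] toolY [-1.    -0.    -0.002] angY -179.99
tool shift now [ 0.0462 -0.0019 -0.0027]
roll rad 0.0003 deg 0.01
shift after roll [ 0.0462 -0.0019 -0.0027]
```

```bash
python3 -m creep '{"jaw":[1,1,1,1,1,1,1,1,1,1],"translation":[[0,0,0],[0.02,0,0],[0.015,0,0],[0.005,0,0],[0,0,0],[0,0,0],[0,0,0],[0,0,0],[0,0,0],[0,0,0]],"roll":[0,0,0,0,0,0,0,0,0,0]}' 30
python3 - <<'E'
from h import *
st([.4292,.029,.131],180)
save('scene','s15.png');zoom('s15.png',270,225,70,60,10,'s15z.png')
save('wrist','w15.png')
E
```

```text
time_s: 22.15
tcp_pos: [0.4277, 0.0297, 0.1503]
eef_rot: [-62.5, 90.0, 27.4]
contact_force: [-1.0, -0.0, -0.6]
gripper_width: 0.0402
t 22.15 tcp [0.4277 0.0297 0.1503] F [-1.  -0.  -0.6] w 0.0402 j [ 30.6  -0.7 -33.3   0.  -57.3 -30.6]
toolX [ 0.  0. -1.] toolY [-1.  0. -0.] angY 179.97
tool shift now [ 0.0193 -0.0015 -0.0007]
roll rad -0.0005 deg -0.03
shift after roll [ 0.0193 -0.0015 -0.0007]
```

View pics/s15z.png

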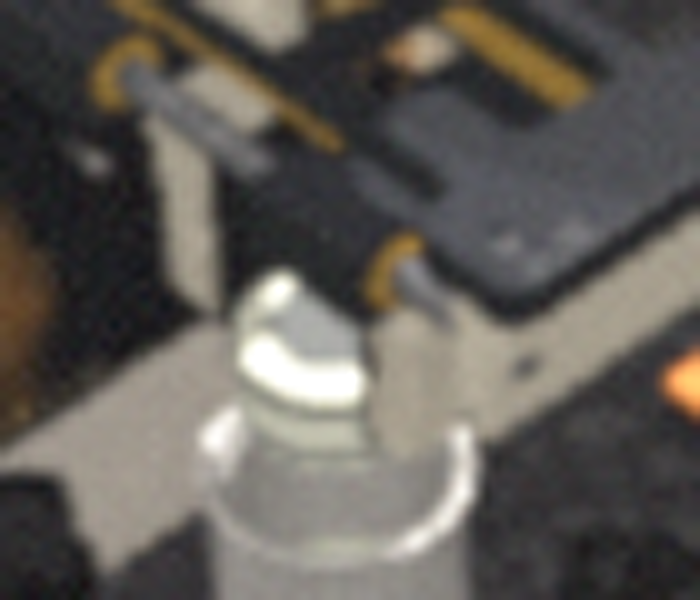

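View pics/w15.png

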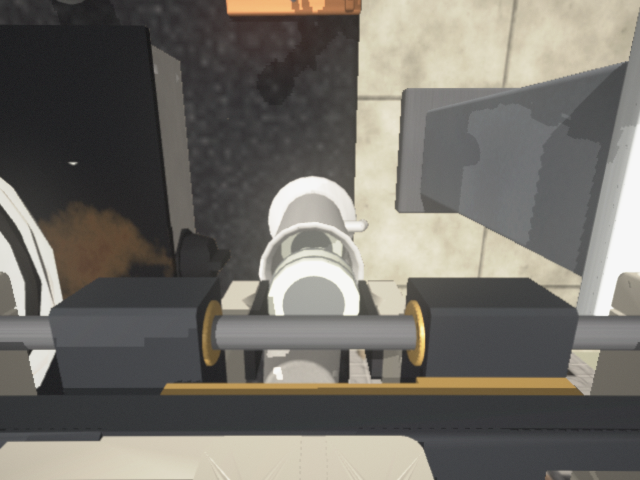

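```bash
python3 -m creep '{"jaw":[1,1,1,1,1,1,-0.4,-0.4,-0.4,-0.4],"translation":[[0,-0.0015,-0.0007],[0.008,0,0],[0.008,0,0],[0.004,0,0],[0.003,0,0],[0,0,0],[0,0,0],[0,0,0],[0,0,0],[0,0,0]],"roll":[0,0,0,0,0,0,0,0,0,0]}' 30
python3 - <<'E'
from h import *
st([.4292,.029,.131],180)
save('scene','s16.png');zoom('s16.png',270,225,70,60,10,'s16z.png')
E
```

```text
time_s: 23.25
tcp_pos: [0.4292, 0.0291, 0.1274]
eef_rot: [-63.5, 90.0, 26.4]
contact_force: [0.6, 0.8, -0.4]
gripper_width: 0.0604
t 23.25 tcp [0.4292 0.0291 0.1274] F [ 0.6  0.8 -0.4] w 0.0604 j [ 30.4   1.  -35.1   0.  -53.9 -30.4]
toolX [ 0.  0. -1.] toolY [-1.  0. -0.] angY 179.98
tool shift now [-0.0036  0.     -0.0001]
roll rad -0.0004 deg -0.02
shift after roll [-0.0036  0.     -0.0001]
```

View pics/s16z.png

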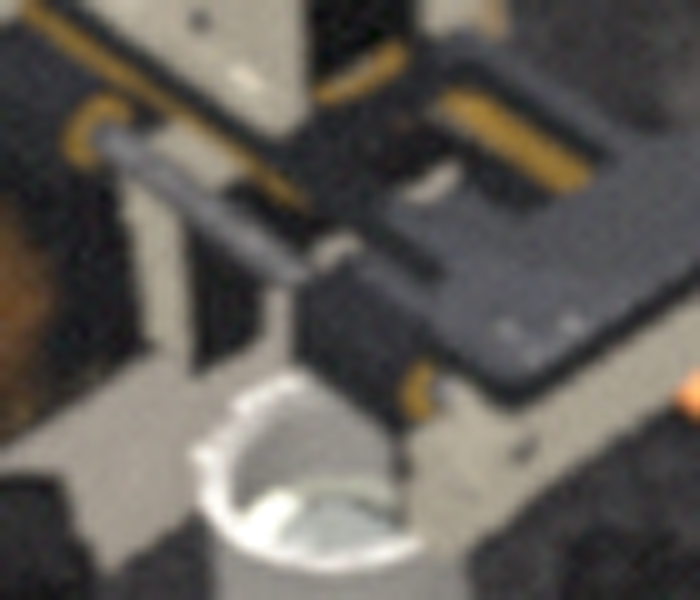

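Run:
```python
import numpy as np
for i in range(2,10):
    a=np.radians(180-8.537*i); d=np.array([.0067,-.0236]); print(i+1,np.round([d@[np.cos(a),np.sin(a)],d@[np.sin(a),-np.cos(a)]],4))
```

```text
3 [-0.0133 -0.0206]
4 [-0.0162 -0.0184]
5 [-0.0188 -0.0158]
6 [-0.0209 -0.0128]
7 [-0.0226 -0.0096]
8 [-0.0238 -0.0061]
9 [-0.0244 -0.0025]
10 [-0.0245  0.0011]
```

```bash
python3 -m creep '{"jaw":[-0.3,-0.2,-0.15,-0.15,-0.15,-0.15,-0.15,-0.15,-0.15,-0.15],"translation":[[-0.035,0,0],[-0.035,0,0],[0,-0.0133,-0.0206],[0,-0.0162,-0.0184],[0,-0.0188,-0.0158],[0,-0.0209,-0.0128],[0,-0.0226,-0.0096],[0,-0.0238,-0.0061],[0,-0.0244,-0.0025],[0,-0.0245,0.0011]],"roll":[0.149,0.149,0.149,0.149,0.149,0.149,0.149,0.149,0.149,0.149]}' 6
python3 - <<'E'
from h import *
st([.4825,-.16,.14],90)
s,c=save('wrist','w17.png')
im=c['image'][:,:,::-1].copy()
P=proj(s,c,[[.399,-.16,.0194],[.491,-.16,.1113],[.4825,-.16,.103]])
print(P)
for p in P: cv2.circle(im,tuple(int(v) for v in p.round()),3,(255,0,0),-1)
cv2.imwrite('pics/o17.png',im)
E
```

```text
time_s: 24.3
tcp_pos: [0.4827, -0.1609, 0.1972]
eef_rot: [5.9, 90.0, 10.2]
contact_force: [0.1, 0.4, -0.2]
gripper_width: 0.0507
t 24.3 tcp [ 0.4827 -0.1609  0.1972] F [ 0.1  0.4 -0.2] w 0.0507 j [  3.7   5.1 -20.6  -0.  -64.3 -89.5]
toolX [ 0.  0. -1.] toolY [-0.074  0.997  0.   ] angY 94.25
tool shift now [ 0.0572  0.0009 -0.0001]
roll rad 0.0742 deg 4.25
shift after roll [ 0.0572  0.0009 -0.0002]
[[319.3233384  124.83687683]
 [311.57074073 247.84164519]
 [312.43213333 234.23085975]]
```

View pics/o17.png

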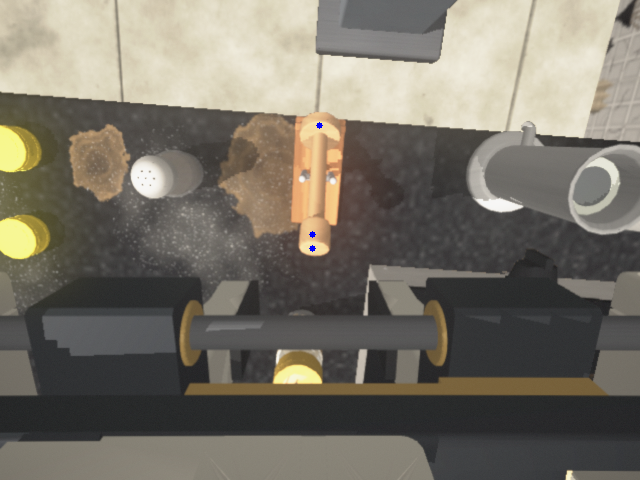

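```bash
python3 -m creep '{"jaw":[-0.15,-0.15,-0.15,-0.15,-0.15,-0.15,1,1,1,1],"translation":[[0.01,0.0015,0],[0.03,0,0],[0.035,0,0],[0.025,0,0],[0.015,0,0],[0.004,0,0],[0,0,0],[0,0,0],[0,0,0],[0,0,0]],"roll":[0.0742,0,0,0,0,0,0,0,0,0]}' 6
python3 - <<'E'
from h import *
st([.4825,-.1595,.078],90)
s,c=save('wrist','w18.png');save('scene','s18.png')
E
```

```text
time_s: 25.35
tcp_pos: [0.4829, -0.1584, 0.079]
eef_rot: [1.0, 89.9, 1.3]
contact_force: [1.1, 0.6, 0.7]
gripper_width: 0.0242
t 25.35 tcp [ 0.4829 -0.1584  0.079 ] F [1.1 0.6 0.7] w 0.0242 j [  4.   11.9 -29.8   0.  -48.2 -93.7]
toolX [ 0.002  0.    -1.   ] toolY [-0.006  1.     0.   ] angY 90.36
tool shift now [ 0.001  -0.0011 -0.0004]
roll rad 0.0063 deg 0.36
shift after roll [ 0.001  -0.0011 -0.0004]
```

View pics/w18.png

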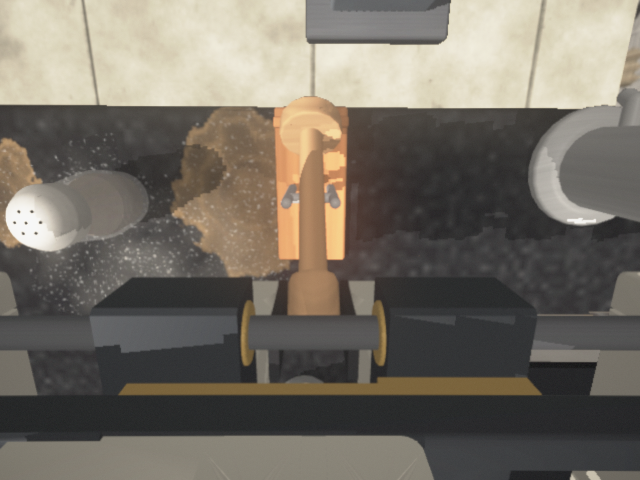

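View pics/s18.png

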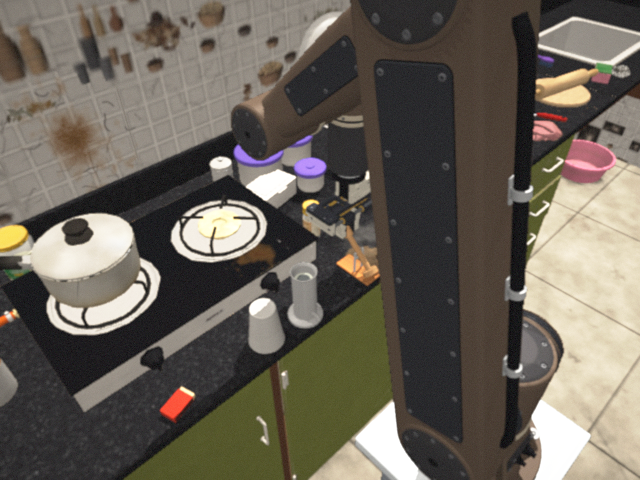

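```bash
python3 -m creep '{"jaw":[1,1,1,1,1,1,1,1,1,1],"translation":[[0,0,0],[-0.006,0,-0.006],[-0.006,0,-0.009],[-0.004,0,-0.01],[-0.004,0,-0.01],[-0.02,0,-0.012],[-0.03,0,-0.012],[-0.03,0,-0.01],[-0.03,0,-0.005],[-0.02,0,0]],"roll":[0,0,0,0,0,0,0,0,0,0]}' 6
python3 - <<'E'
from h import *
st([.4825,-.1595,.078],90)
s,c=save('wrist','w19.png');save('scene','s19.png')
E
```

```text
time_s: 26.45
tcp_pos: [0.4064, -0.1588, 0.2301]
eef_rot: [21.7, 89.9, 22.0]
contact_force: [1.4, -0.4, -1.2]
gripper_width: 0.0236
t 26.45 tcp [ 0.4064 -0.1588  0.2301] F [ 1.4 -0.4 -1.2] w 0.0236 j [  4.7  -3.8 -25.2  -0.  -68.6 -94.4]
toolX [ 0.001  0.    -1.   ] toolY [-0.006  1.     0.   ] angY 90.34
tool shift now [ 0.1522 -0.0012  0.0759]
roll rad 0.006 deg 0.34
shift after roll [ 0.1522 -0.0007  0.0759]
```

View pics/w19.png

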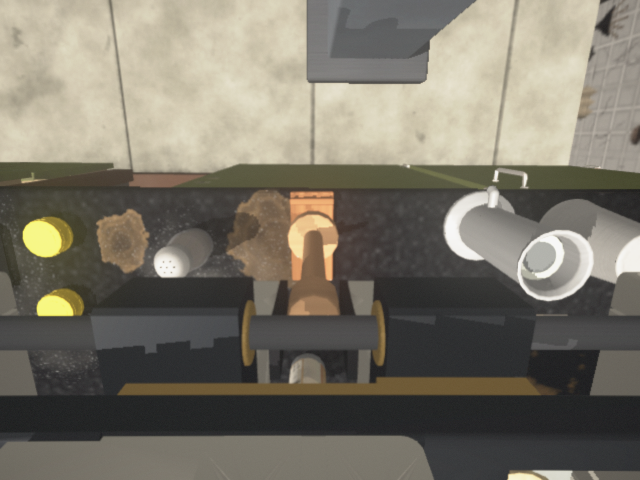

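View pics/s19.png

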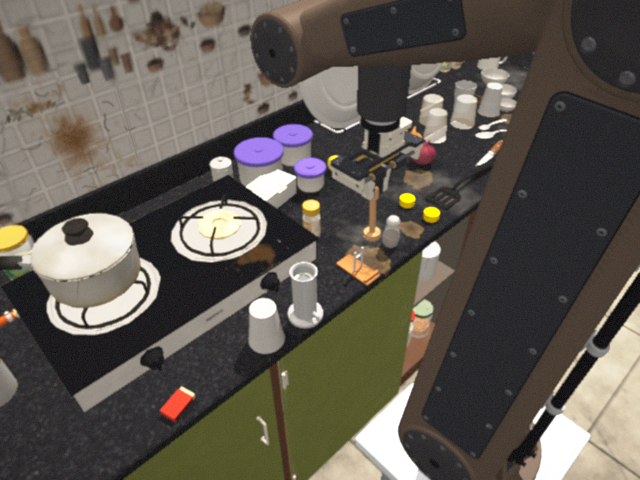

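Run:
```python
from h import *
s,c=load('w19.png'); T=s['tcp_pos']
# foot top face z ~ knob centre(118) -> foot top s=14 ; tilt th
for th in (0,3,6,9,12,15):
    a=np.radians(th); k=T+[0,0,.024]; u=np.array([np.sin(a),0,np.cos(a)])
    f=k-u*(.118-0); v=np.array([np.cos(a),0,-np.sin(a)])
    ang=np.linspace(0,2*np.pi,60); P=proj(s,c,f+.019*(np.outer(np.cos(ang),v)+np.outer(np.sin(ang),[0,1,0])))
    print(th,P.min(0).round(),P.max(0).round())
zoom('w19.png',270,180,100,150,4,'w19z.png'); zoom('s19.png',330,150,80,110,5,'s19z.png')
s2,c2=load('s19.png')
for th in (0,6,12):
    a=np.radians(th); k=T+[0,0,.024]; u=np.array([np.sin(a),0,np.cos(a)])
    print(th,proj(s2,c2,[k,k-u*.104]).round(1).tolist())
```

```text
0 [286. 210.] [336. 258.]
3 [286. 202.] [336. 250.]
6 [286. 195.] [336. 242.]
9 [286. 187.] [336. 234.]
12 [286. 179.] [337. 227.]
15 [286. 171.] [337. 219.]
0 [[374.3, 194.0], [371.4, 231.4]]
6 [[374.3, 194.0], [375.1, 233.5]]
12 [[374.3, 194.0], [378.8, 235.2]]
```

View pics/w19z.png

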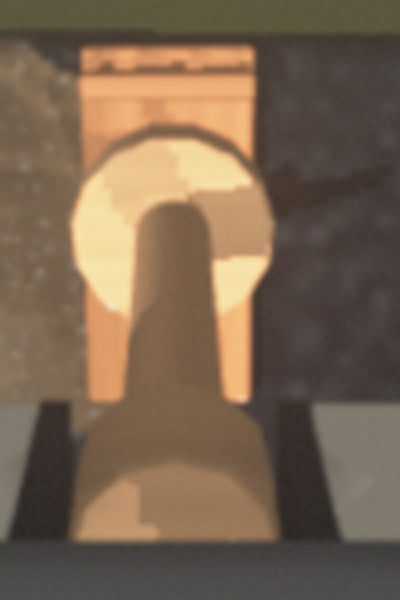

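View pics/s19z.png

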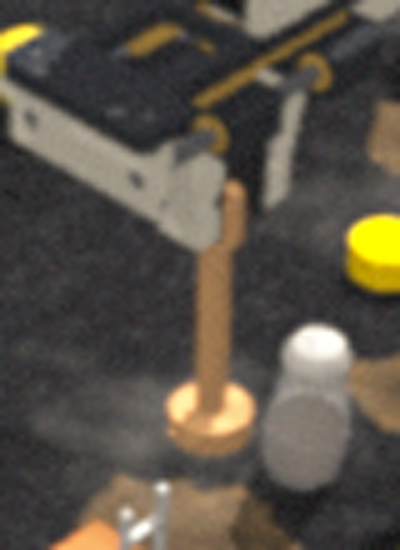

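```bash
python3 -m creep '{"jaw":[1,1,1,1,1,1,1,1,1,1],"translation":[[0,0.01,0.003],[0,0.02,0.005],[0,0.025,0.005],[0,0.02,0.005],[0,0.009,0.001],[0.02,0,0],[0.03,0,0],[0.03,0,0],[0.025,0,0],[0.013,0,0]],"roll":[0,0,0,0,0,0,0,0,0,0]}' 6
python3 - <<'E'
from h import *
st([.425,-.075,.094],90)
s,c=save('wrist','w20.png');save('scene','s20.png');zoom('s20.png',290,200,100,110,5,'s20z.png')
E
```

```text
time_s: 27.55
tcp_pos: [0.4241, -0.075, 0.1071]
eef_rot: [-172.4, 89.7, -172.1]
contact_force: [0.1, 0.1, -0.9]
gripper_width: 0.0234
t 27.55 tcp [ 0.4241 -0.075   0.1071] F [ 0.1  0.1 -0.9] w 0.0234 j [ 1.64e+01  2.70e+00 -3.64e+01 -1.00e-01 -5.11e+01 -1.06e+02]
toolX [-0.005 -0.001 -1.   ] toolY [-0.006  1.    -0.001] angY 90.33
tool shift now [0.0131 0.     0.0009]
roll rad 0.0057 deg 0.33
shift after roll [0.0131 0.     0.0009]
```

View pics/w20.png

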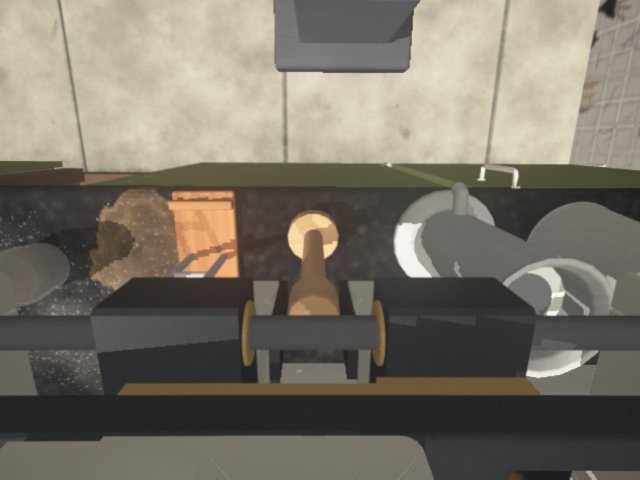

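View pics/s20z.png

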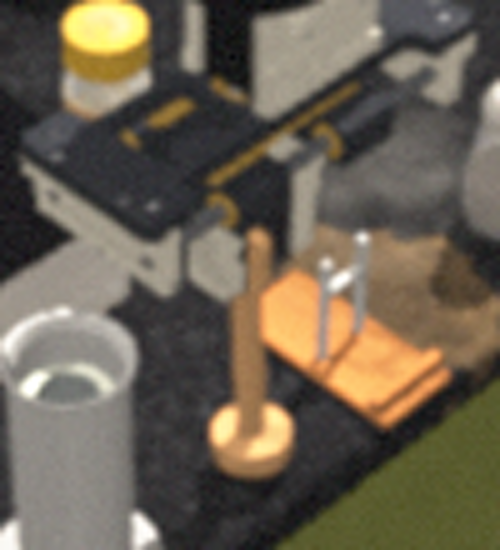

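```bash
python3 -m creep '{"jaw":[1,1,1,1,1,1,1,1,1,1],"translation":[[0.002,0,0],[0.002,0,0],[0.002,0,0],[0.002,0,0],[0.002,0,0],[0.001,0,0],[0.001,0,0],[0,0,0],[0,0,0],[0,0,0]],"roll":[0,0,0,0,0,0,0,0,0,0]}' 6
python3 - <<'E'
from h import *
st([.425,-.075,.094],90)
save('scene','s21.png');zoom('s21.png',290,200,100,110,5,'s21z.png')
s2,c2=load('s21.png')
for z in (0,.003,.006): print(z,((ext(s2,c2,.4241,-.075,z,.019)-[290,200,290,200])*5+2).round())
E
```

```text
time_s: 28.65
tcp_pos: [0.4269, -0.0747, 0.0982]
eef_rot: [11.0, 90.0, 11.3]
contact_force: [-0.9, 0.7, -1.0]
gripper_width: 0.0234
t 28.65 tcp [ 0.4269 -0.0747  0.0982] F [-0.9  0.7 -1. ] w 0.0234 j [  16.3    3.4  -37.1    0.   -49.5 -106. ]
toolX [ 0.  0. -1.] toolY [-0.006  1.     0.   ] angY 90.36
tool shift now [ 0.0042 -0.0003 -0.0019]
roll rad 0.0062 deg 0.36
shift after roll [ 0.0042 -0.0003 -0.0019]
0 [204. 431. 284. 491.]
0.003 [204. 427. 285. 487.]
0.006 [204. 423. 285. 482.]
```

View pics/s21z.png

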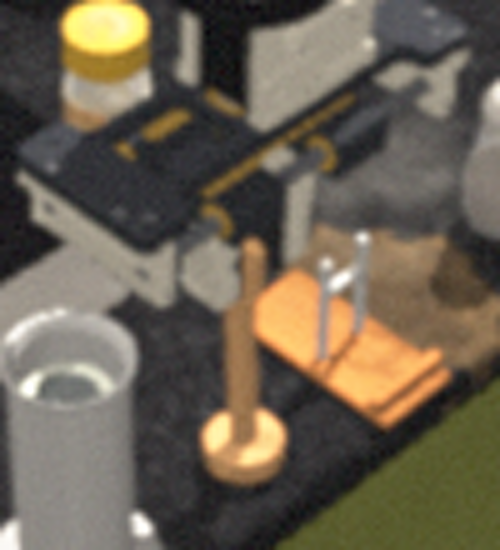

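```bash
python3 -m creep '{"jaw":[1,1,1,1,1,1,1,1,1,1],"translation":[[0.0015,0,0],[0.0015,0,0],[0.001,0,0],[0.001,0,0],[0.001,0,0],[0.001,0,0],[0,0,0],[0,0,0],[0,0,0],[0,0,0]],"roll":[0,0,0,0,0,0,0,0,0,0]}' 6
python3 - <<'E'
from h import *
st([.425,-.075,.094],90)
save('scene','s22.png');zoom('s22.png',290,200,100,110,5,'s22z.png')
E
```

```text
time_s: 29.7
tcp_pos: [0.4281, -0.0747, 0.0922]
eef_rot: [-3.2, 89.9, -2.8]
contact_force: [-0.6, -0.4, 5.8]
gripper_width: 0.0236
t 29.7 tcp [ 0.4281 -0.0747  0.0922] F [-0.6 -0.4  5.8] w 0.0236 j [ 1.63e+01  4.00e+00 -3.75e+01  1.00e-01 -4.84e+01 -1.06e+02]
toolX [ 0.002 -0.    -1.   ] toolY [-0.007  1.    -0.   ] angY 90.39
tool shift now [-0.0018 -0.0003 -0.0031]
roll rad 0.0069 deg 0.39
shift after roll [-0.0018 -0.0003 -0.0031]
```

View pics/s22z.png

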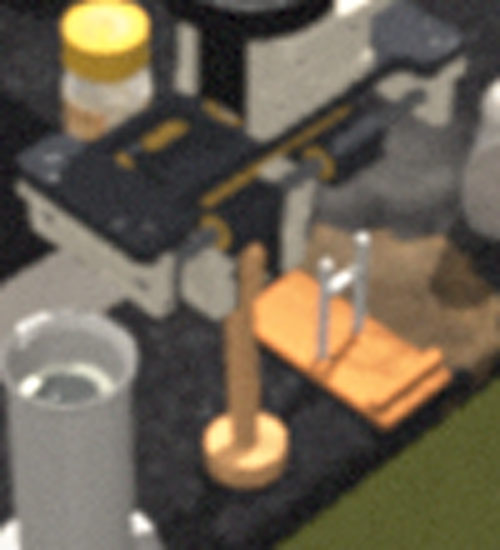

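```bash
python3 -m creep '{"jaw":[0.2,0.0,-0.1,-0.1,-0.1,-0.1,-0.1,-0.1,-0.1,-0.1],"translation":[[0,0,0],[0,0,0],[0,0,0],[0,0,0],[0,0,0],[0,0,0],[0,0,0],[0,0,0],[0,0,0],[0,0,0]],"roll":[0,0,0,0,0,0,0,0,0,0]}' 20
python3 - <<'E'
from h import *
st([.425,-.075,.094],90)
save('wrist','w23.png');save('scene','s23.png');zoom('s23.png',290,200,100,110,5,'s23z.png')
E
```

```text
time_s: 30.75
tcp_pos: [0.4268, -0.0747, 0.0912]
eef_rot: [31.3, 90.0, 31.7]
contact_force: [-0.0, 0.0, 0.4]
gripper_width: 0.0481
t 30.75 tcp [ 0.4268 -0.0747  0.0912] F [-0.   0.   0.4] w 0.0481 j [  16.3    4.   -37.6   -0.   -48.4 -106. ]
toolX [ 0.  0. -1.] toolY [-0.006  1.     0.   ] angY 90.35
tool shift now [-0.0028 -0.0003 -0.0018]
roll rad 0.0062 deg 0.35
shift after roll [-0.0028 -0.0003 -0.0018]
```

View pics/s23z.png

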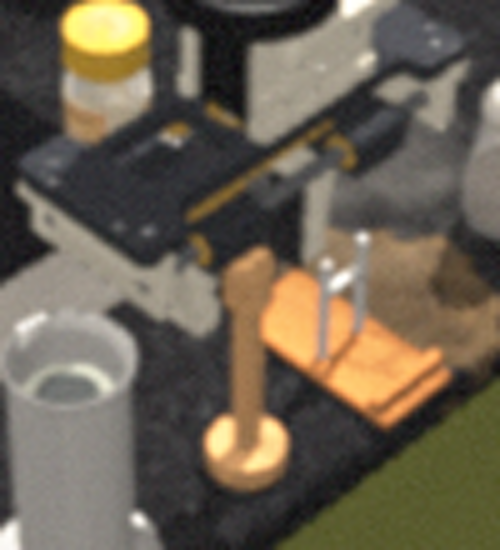

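View pics/w23.png

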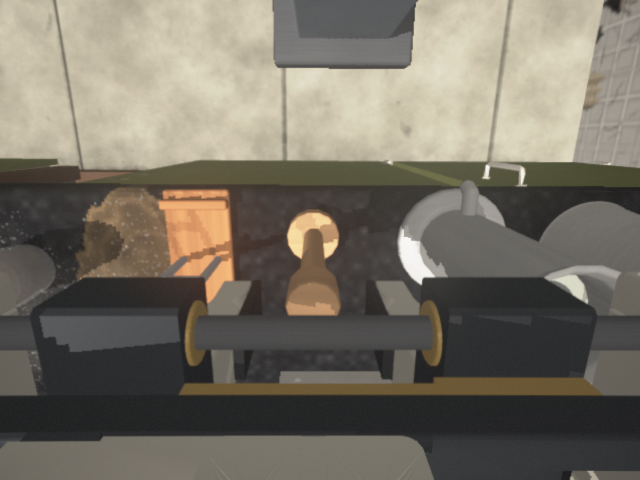

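Run:
```python
from h import *
s,c=load('w23.png'); T=s['tcp_pos']
im=c['image'][:,:,::-1].copy()
for x in (.4268,.430): circ(im,s,c,x,-.0747,.014,.019,(0,0,255) if x<.428 else (0,255,0)); circ(im,s,c,x,-.0747,.130,.012,(0,0,255) if x<.428 else (0,255,0))
cv2.imwrite('pics/o23.png',cv2.resize(im[190:340,250:380],None,fx=4,fy=4,interpolation=cv2.INTER_NEAREST))
s,c=load('s23.png');im=c['image'][:,:,::-1].copy()
circ(im,s,c,.4268,-.0747,.014,.019);circ(im,s,c,.4268,-.0747,.130,.012)
cv2.imwrite('pics/o23s.png',cv2.resize(im[230:310,310:360],None,fx=8,fy=8,interpolation=cv2.INTER_CUBIC))
```

```text
(no output)
```

View pics/o23.png

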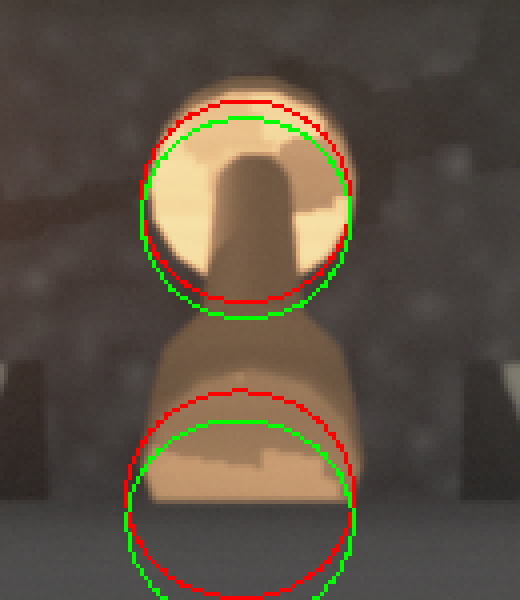

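View pics/o23s.png

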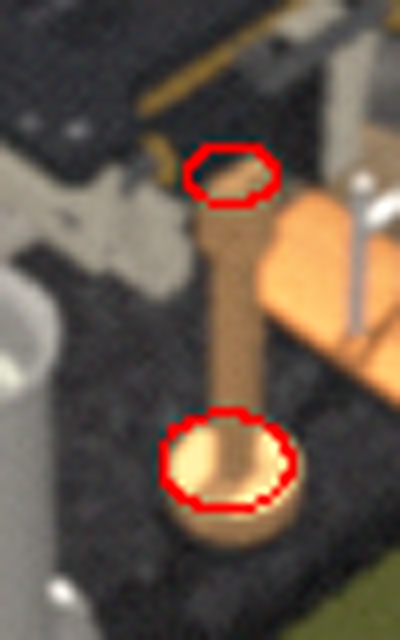

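```bash
python3 -m creep '{"jaw":[-0.1,1,1,1,1,1,1,1,1,1],"translation":[[0.004,0,-0.0018],[0,0,0],[0,0,0],[0,0,0],[0,0,0],[0,0,0],[0,0,0],[-0.015,0,0],[-0.03,0,0],[-0.035,0,0]],"roll":[0.006,0,0,0,0,0,0,0,0,0]}' 50
python3 - <<'E'
from h import *
st([.4292,.029,.25],90)
E
```

```text
time_s: 31.85
tcp_pos: [0.4238, -0.0749, 0.1671]
eef_rot: [-171.2, 89.8, -171.2]
contact_force: [1.8, 0.8, -1.8]
gripper_width: 0.0222
t 31.85 tcp [ 0.4238 -0.0749  0.1671] F [ 1.8  0.8 -1.8] w 0.0222 j [  16.4   -1.3  -31.5   -0.   -60.  -106.4]
toolX [-0.003 -0.    -1.   ] toolY [ 0.  1. -0.] angY 90.0
tool shift now [-0.0829  0.1039  0.0051]
roll rad -0.0 deg -0.0
shift after roll [-0.0829  0.1039  0.0051]
```

```bash
python3 -m creep '{"jaw":[1,1,1,1,1,1,1,1,1,1],"translation":[[-0.04,0,0],[-0.04,0,0],[-0.008,0.01,0.001],[0,0.03,0.002],[0,0.034,0.002],[0,0.03,0],[0,0,0],[0,0,0],[0,0,0],[0,0,0]],"roll":[0,0,0,0,0,0,0,0,0,0]}' 50
python3 - <<'E'
from h import *
st([.4292,.029,.22],90)
save('wrist','w25.png');save('scene','s25.png');zoom('s25.png',270,190,80,100,6,'s25z.png')
E
```

```text
time_s: 32.85
tcp_pos: [0.4298, 0.0286, 0.2549]
eef_rot: [-152.6, 90.0, -152.6]
contact_force: [0.2, 0.1, -0.4]
gripper_width: 0.0227
t 32.85 tcp [0.4298 0.0286 0.2549] F [ 0.2  0.1 -0.4] w 0.0227 j [  30.2   -5.2  -23.2   -0.   -72.  -120.3]
toolX [-0. -0. -1.] toolY [ 0.001  1.    -0.   ] angY 89.96
tool shift now [ 0.0349  0.0004 -0.0006]
roll rad -0.0007 deg -0.04
shift after roll [ 0.0349  0.0004 -0.0006]
```

View pics/s25z.png

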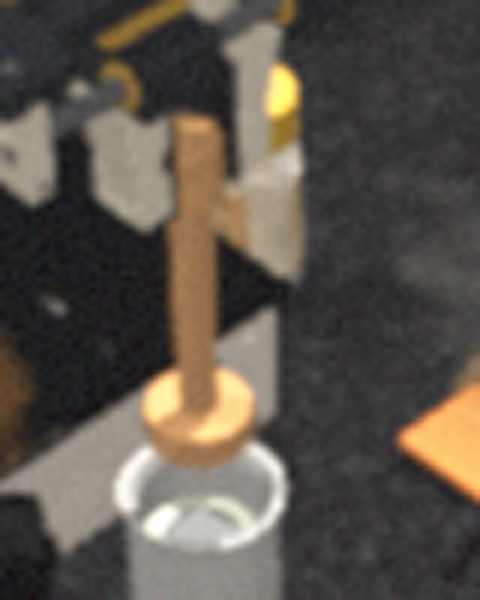

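View pics/w25.png

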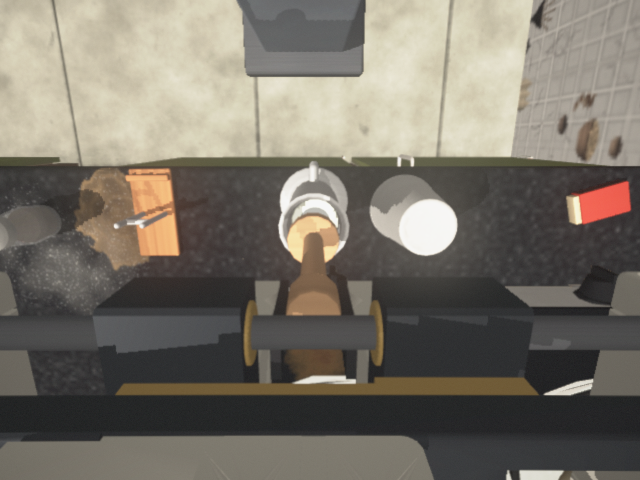

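Run:
```python
from h import *
s,c=load('s25.png'); f=lambda e:((e-[270,190,270,190])*6+2.5).round()
print('rim',f(ext(s,c,.429,.0293,.14,.0295)),'foot',f(ext(s,c,.4298,.0286,.1675,.019)),f(ext(s,c,.4298,.0286,.1815,.019)))
s,c=load('w25.png')
print('rim',ext(s,c,.4292,.029,.14,.0295).round(1),'foot',ext(s,c,.4298,.0286,.1675,.019).round(1),ext(s,c,.4298,.0286,.1815,.019).round(1))
zoom('w25.png',260,180,110,110,6,'w25z.png')
```

```text
rim [113. 430. 282. 551.] foot [139. 392. 250. 470.] [137. 363. 249. 440.]
rim [276.1 191.8 347.5 261.4] foot [285.9 212.  336.3 260.7] [284.5 215.9 337.5 266.9]
```

View pics/w25z.png

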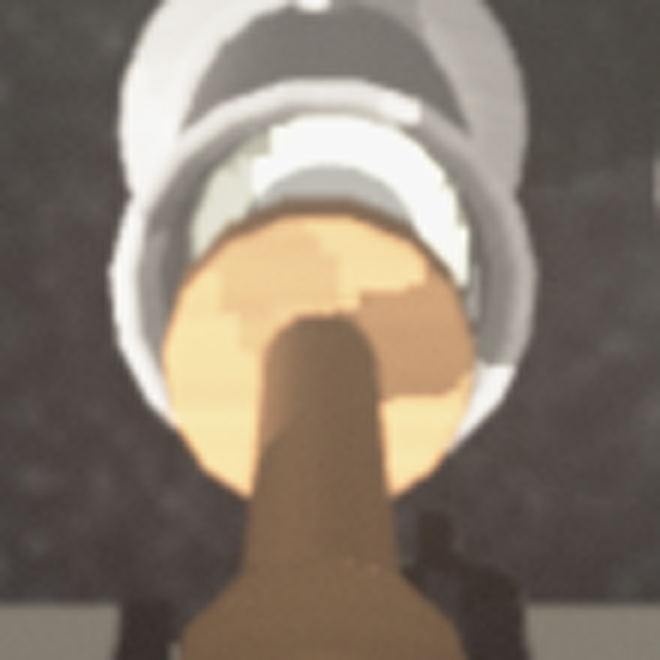

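```bash
python3 -m creep '{"jaw":[1,1,1,1,1,1,1,1,1,1],"translation":[[0.01,0,0],[0.02,0,0],[0.015,0,0],[0.01,0,0],[0.007,0,0],[0.007,0,0],[0.006,0,0],[0.005,0,0],[0.003,0,0],[0,0,0]],"roll":[0,0,0,0,0,0,0,0,0,0]}' 60
python3 - <<'E'
from h import *
st([.4292,.029,.1684],90)
E
```

```text
time_s: 33.95
tcp_pos: [0.4298, 0.0293, 0.1717]
eef_rot: [169.3, 90.0, 169.3]
contact_force: [0.4, 0.3, -1.5]
gripper_width: 0.0223
t 33.95 tcp [0.4298 0.0293 0.1717] F [ 0.4  0.3 -1.5] w 0.0223 j [  30.3   -1.7  -31.2   -0.   -60.5 -120.3]
toolX [-0.  0. -1.] toolY [-0.  1.  0.] angY 90.01
tool shift now [ 0.0033 -0.0003 -0.0006]
roll rad 0.0001 deg 0.01
shift after roll [ 0.0033 -0.0003 -0.0006]
```

```bash
python3 -m creep '{"jaw":[1,1,1,1,1,1,1,1,1,1],"translation":[[0.001,0,0],[0.001,0,0],[0.001,0,0],[0.001,0,0],[0.001,0,0],[0.001,0,0],[0.001,0,0],[0.001,0,0],[0,0,0],[0,0,0]],"roll":[0,0,0,0,0,0,0,0,0,0]}' 60
python3 - <<'E'
from h import *
st([.4292,.029,.1684],90)
save('scene','s27.png');zoom('s27.png',270,190,80,100,6,'s27z.png')
E
```

```text
time_s: 34.95
tcp_pos: [0.4329, 0.0295, 0.168]
eef_rot: [2.7, 89.6, 2.8]
contact_force: [-4.0, -2.3, 26.6]
gripper_width: 0.0227
t 34.95 tcp [0.4329 0.0295 0.168 ] F [-4.  -2.3 26.6] w 0.0227 j [  30.3   -1.4  -31.6    0.2  -59.5 -120.3]
toolX [ 0.007  0.    -1.   ] toolY [-0.002  1.     0.   ] angY 90.11
tool shift now [-0.0005 -0.0005 -0.0037]
roll rad 0.0019 deg 0.11
shift after roll [-0.0005 -0.0005 -0.0037]
```

View pics/s27z.png

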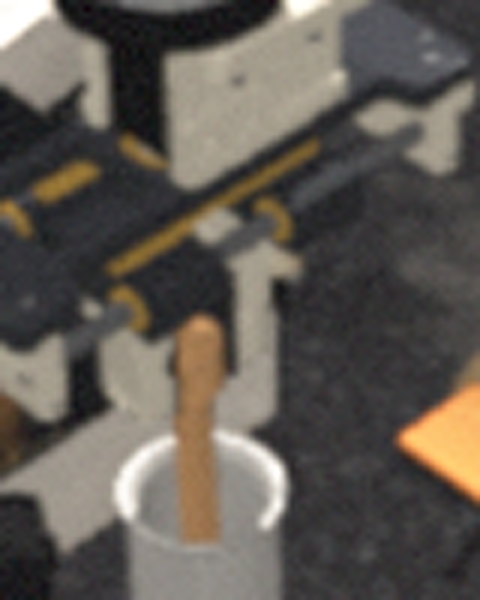

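```bash
python3 -m creep '{"jaw":[1,1,1,1,1,1,1,1,1,1],"translation":[[-0.005,0,0],[-0.015,0,0],[-0.02,0,0],[-0.025,0,0],[-0.025,0,0],[-0.006,0,0],[0,-0.01,0],[0,-0.03,0],[0,-0.035,-0.002],[0,-0.028,-0.003]],"roll":[0,0,0,0,0,0,0,0,0,0]}' 60
python3 - <<'E'
from h import *
st([.425,-.075,.0874],90)
save('scene','s28.png');zoom('s28.png',260,190,110,100,6,'s28z.png'); save('top','t28.png')
E
```

```text
time_s: 36.0
tcp_pos: [0.4238, -0.0753, 0.2585]
eef_rot: [-178.6, 89.9, -178.6]
contact_force: [-0.5, 0.3, -1.1]
gripper_width: 0.0225
t 36.0 tcp [ 0.4238 -0.0753  0.2585] F [-0.5  0.3 -1.1] w 0.0225 j [  16.3   -5.3  -22.8   -0.   -72.6 -106.3]
toolX [-0.003 -0.    -1.   ] toolY [-0.  1. -0.] angY 90.03
tool shift now [0.1711 0.0003 0.0016]
roll rad 0.0005 deg 0.03
shift after roll [0.1711 0.0003 0.0016]
```

View pics/s28z.png

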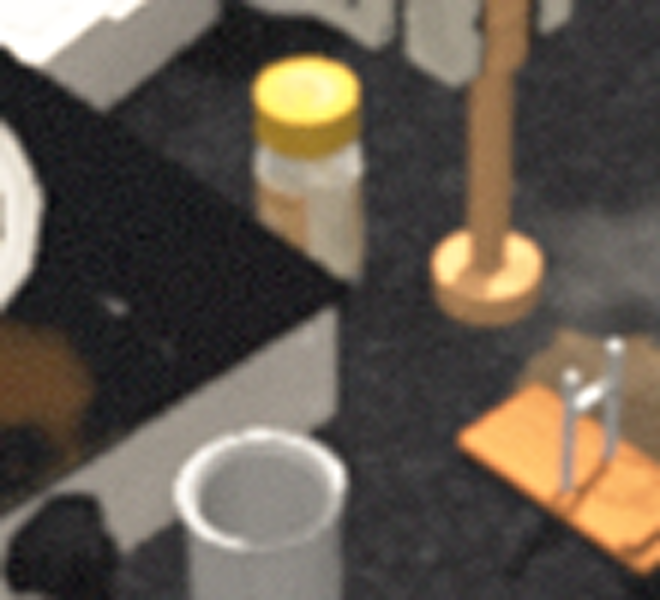

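View pics/t28.png

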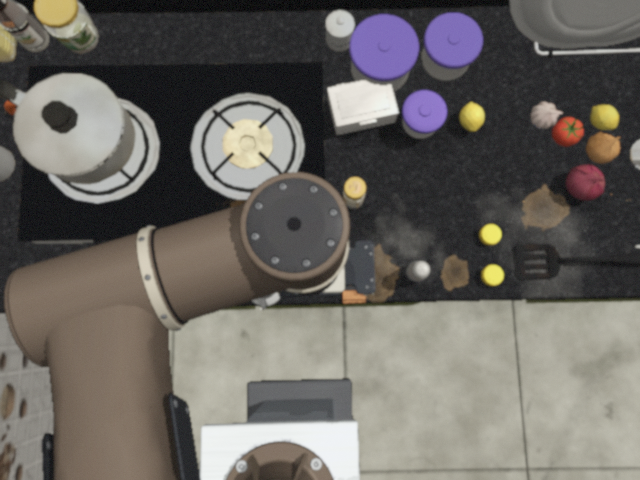

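```bash
python3 -m creep '{"jaw":[1,1,1,1,1,1,1,1,1,1],"translation":[[0.015,0,0.001],[0.03,0,0],[0.035,0,0],[0.035,0,0],[0.025,0,0],[0.015,0,0],[0.006,0,0],[0,0,0],[0,0,0],[0,0,0]],"roll":[0,0,0,0,0,0,0,0,0,0]}' 50
python3 - <<'E'
from h import *
st([.425,-.075,.0874],90)
save('wrist','w29.png');save('scene','s29.png');zoom('s29.png',290,200,100,110,5,'s29z.png')
E
```

```text
time_s: 37.1
tcp_pos: [0.4266, -0.0736, 0.0999]
eef_rot: [13.3, 89.9, 13.3]
contact_force: [-0.3, -0.4, -1.1]
gripper_width: 0.0226
t 37.1 tcp [ 0.4266 -0.0736  0.0999] F [-0.3 -0.4 -1.1] w 0.0226 j [  16.5    3.2  -37.1    0.   -49.6 -106.5]
toolX [ 0.001  0.    -1.   ] toolY [-0.  1.  0.] angY 90.02
tool shift now [ 0.0125 -0.0014 -0.0016]
roll rad 0.0003 deg 0.02
shift after roll [ 0.0125 -0.0014 -0.0016]
```

View pics/s29z.png

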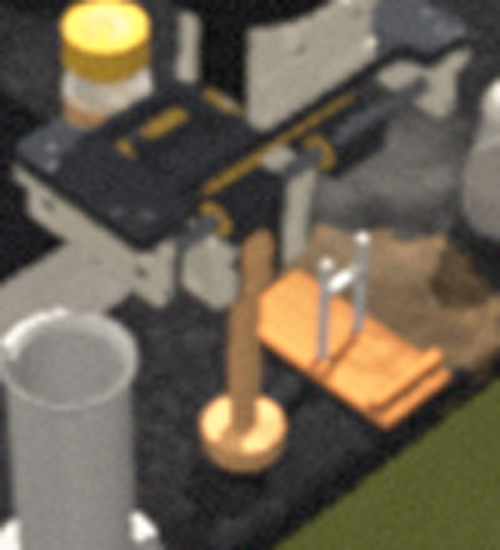

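View pics/w29.png

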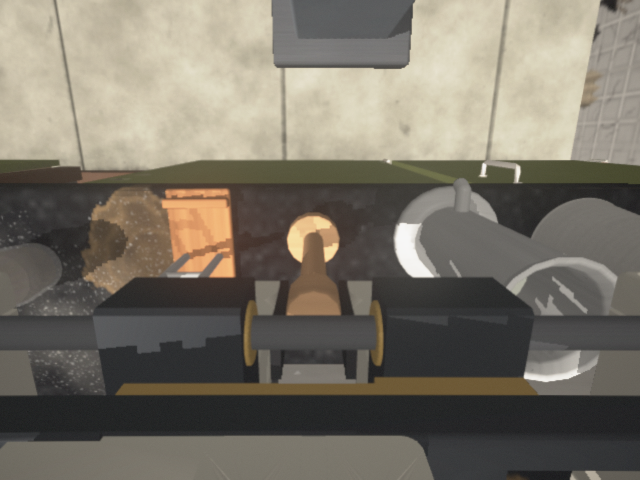

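```bash
python3 -m creep '{"jaw":[1,1,1,1,1,1,1,1,1,1],"translation":[[0.003,0,0],[0.002,0,0],[0.002,0,0],[0.001,0,0],[0.001,0,0],[0.001,0,0],[0.001,0,0],[0.001,0,0],[0.001,0,0],[0,0,0]],"roll":[0,0,0,0,0,0,0,0,0,0]}' 7
python3 - <<'E'
from h import *
st([.425,-.075,.0874],90)
save('scene','s30.png');zoom('s30.png',290,200,100,110,5,'s30z.png')
E
```

```text
time_s: 38.2
tcp_pos: [0.4271, -0.0738, 0.087]
eef_rot: [-7.4, 89.9, -7.4]
contact_force: [-2.0, 0.1, 5.2]
gripper_width: 0.0237
t 38.2 tcp [ 0.4271 -0.0738  0.087 ] F [-2.   0.1  5.2] w 0.0237 j [ 1.650e+01  4.300e+00 -3.800e+01  1.000e-01 -4.760e+01 -1.065e+02]
toolX [ 0.002 -0.    -1.   ] toolY [-0.001  1.    -0.   ] angY 90.05
tool shift now [-0.0004 -0.0012 -0.0021]
roll rad 0.0008 deg 0.05
shift after roll [-0.0004 -0.0012 -0.0021]
```

View pics/s30z.png

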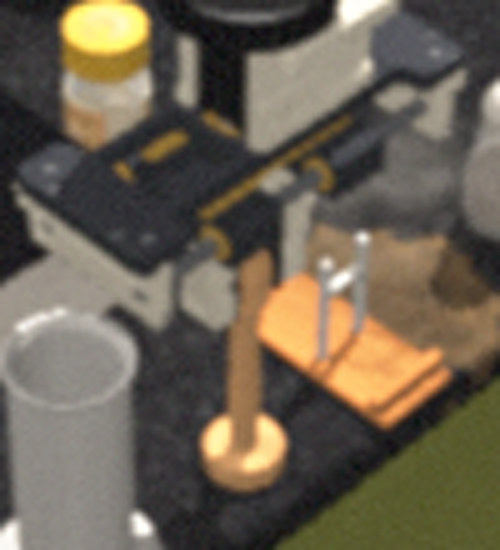

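Contact reads 5 N, so the tamper is seated. I'll open the jaws, then retract straight up.

```bash
python3 -m creep '{"jaw":[0.2,0.0,-0.1,-0.1,-0.1,-0.1,-0.1,-0.1,-0.1,-0.1],"translation":[[0,0,0],[0,0,0],[0,0,0],[0,0,0],[0,0,0],[0,0,0],[-0.01,0,0],[-0.03,0,0],[-0.04,0,0],[-0.04,0,0]],"roll":[0,0,0,0,0,0,0,0,0,0]}' 20
python3 -m creep '{"jaw":[-0.1,-0.1,-0.1,-0.1,-0.1,-0.1,-0.1,-0.1,-0.1,-0.1],"translation":[[-0.04,0,0],[0,0.02,0],[0,0.04,0],[0,0.04,0.005],[0,0.02,0.015],[0,0,0.015],[0,0,0],[0,0,0],[0,0,0],[0,0,0]],"roll":[0,0,0,0,0,0,0,0,0,0]}' 20
python3 - <<'E'
from h import *
st()
save('wrist','w31.png');save('scene','s31.png');zoom('s31.png',230,190,180,150,4,'s31z.png')
E
```

```text
time_s: 39.25
tcp_pos: [0.4255, -0.074, 0.2082]
eef_rot: [-142.0, 90.0, -142.0]
contact_force: [1.2, 0.3, -0.2]
gripper_width: 0.0484
time_s: 40.25
tcp_pos: [0.4606, 0.0456, 0.2464]
eef_rot: [46.6, 90.0, 46.5]
contact_force: [0.1, -0.2, 0.2]
gripper_width: 0.0482
t 40.25 tcp [0.4606 0.0456 0.2464] F [ 0.1 -0.2  0.2] w 0.0482 j [  30.1   -1.5  -20.9   -0.   -70.6 -120.2]
toolX [ 0.  0. -1.] toolY [0.001 1.    0.   ] angY 89.96
```

View pics/s31z.png

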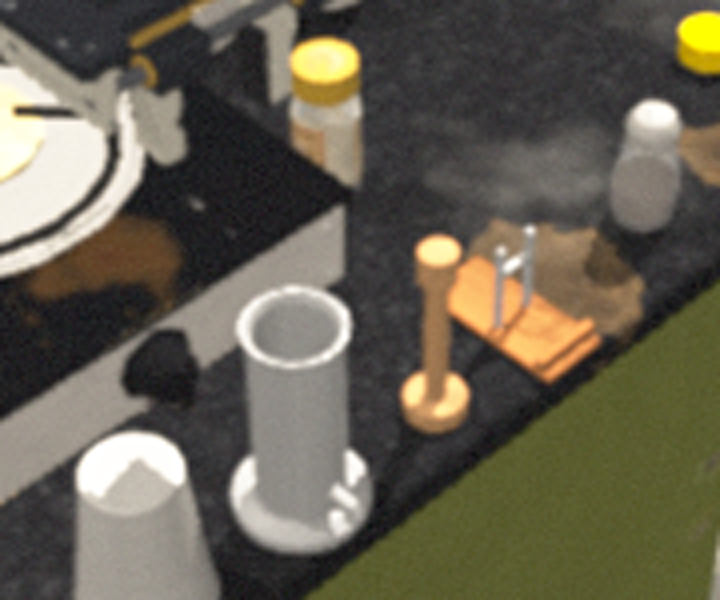

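View pics/w31.png

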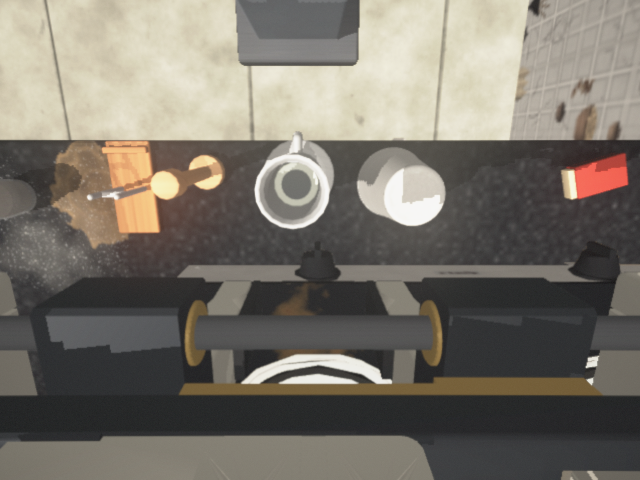

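Run:
```python
from h import *
s,c=load('w31.png');im=c['image'][:,:,::-1].copy()
circ(im,s,c,.4292,.029,.081,.021);circ(im,s,c,.4292,.029,.089,.021,(0,255,0));circ(im,s,c,.4292,.029,.14,.0295,(255,0,0))
circ(im,s,c,.4258,-.074,.130,.012);circ(im,s,c,.4258,-.074,.014,.019)
cv2.imwrite('pics/o31.png',cv2.resize(im[130:250,130:340],None,fx=3.8,fy=3.8,interpolation=cv2.INTER_NEAREST))
s,c=load('s31.png');s0,c0=load('scene0.png')
d=np.abs(c['image'].astype(int)-c0['image']).max(2); print('cup diff',d[300:350,250:285].mean(),'jar diff',d[200:235,303:320].mean())
save('top','t31.png'); a=load('t31.png')[1]['image'].astype(int); b=load('top0.png')[1]['image'].astype(int); print('shaker diff',np.abs(a-b).max(2)[255:285,405:433].mean())
```

```text
cup diff 10.63942857142857 jar diff 3.877310924369748
shaker diff 7.161904761904762
```

View pics/o31.png

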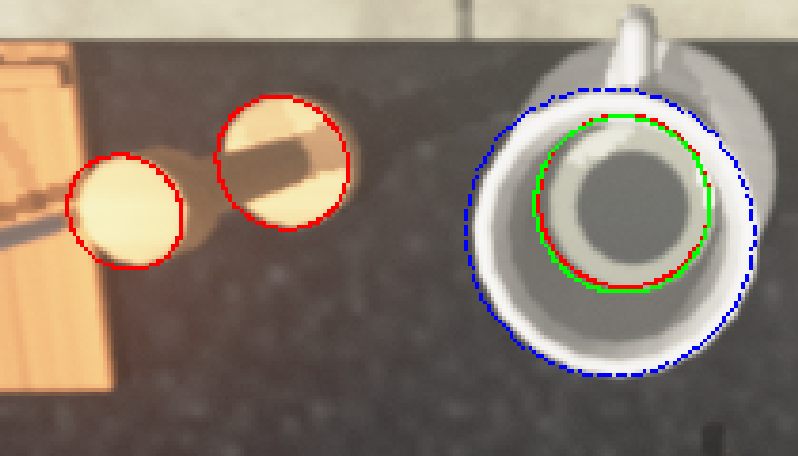

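```bash
python3 -c "
from plant import *
print(close_job())"
```

```text
the job is handed in; nothing more can be done
None
```

I completed the whole sequence and handed the job in at about 40 s of the 72 s allowed; no verdict was reported.

**What was done**
- **Cartridges:** The tall one went into the column first, then the short one on top. Both were released in the mouth and seen to drop in.
- **Tamper:** I lifted it from its rest with a light grip, and it swung upright in the jaws. I stood it on the worktop, let go, and took it again from above by the knob.
- **Ramming:** The push ended at about 27 N with the tamper's foot about 81 mm up, which is where the stack should be with the seal plate at the bottom. I then stood the tamper back on the worktop and let go.

**Last checks**
- **Final state:** The last wrist picture fits an upright tamper and a flat, centred short cartridge about 81 mm up. The gripper was clear, with no contact force.
- **Bystanders:** The jar and shaker showed no visible movement. The steel cup also looked in place, but its image differed more from the start picture (mean 10.6 grey levels). I took that for shadow and did not measure the cup.

**What failed or disagreed**
- The first two grasps of the tall cartridge slipped off. The fingertips seem to end about 17 mm short of the reported TCP, so I gripped lower after that.
- The wrist camera's scale was off by up to about 4% in some views.
- The expected 6 N drag of the seal plate did not show in the force reading at the end of the first push. The force only showed up at the bottom.

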